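Stack a pedal in its nest and load the close-up tool tray

TASK

Get this guitar pedal ready for closing up: in the nest's pocket stack the die-cast shell (open side up, as it lies), then the white nylon spacer frame on the shell's rim, then the zinc baseplate with its rubber feet up, each squarely and fully down, either way round. Once the stack is complete, load the grey tool tray beside it with whichever of its tools are on the bench: first lay the flat ones (spudger, hex key set) flat on the floor of the long lanes, and only after that stand the drivers upright on the floor of the square cells, so that nothing tall is in the way. Leave the finished pedal, the solder reel and the flux tin where they are.

Things in the scene. Friction and masses are not known exactly. Their poses are not given: they have to be found in the camera images.
- nest: Fixed assembly nest: aluminium plate 170 x 104 x 12 mm with six black guide blocks, 14 mm thick, round a pocket 114 (x) x 50 (y) mm. Origin: centre of underside; x along the pocket, z up. One block at each end, two on each long side near the corners; the middle 74 mm of both long sides is open for fingers. Guides are straight to 46 mm above the pocket floor, then flare outwards 6 mm to their tops at 56 mm.
- pocket (a point): Centre of the nest's pocket floor, 12 mm above the bench; axes as the nest.
- shell: Loose die-cast aluminium pedal shell, an open box 110 (x) x 46 (y) x 30 (z) mm, walls and floor 4 mm, green circuit board inside; lies face down, open side up. Origin: centre of the underside. About 0.16 kg. It has 2 mm of play each side in the pocket. Home: origin at the pocket floor centre.
- spacer: Loose white nylon spacer frame, 110 (x) x 46 (y) mm outside, 94 x 32 mm opening, 10 mm thick. Origin: centre of the underside. About 0.03 kg. Home: lying on the shell's rim, origin 30 mm above the pocket floor.
- baseplate: Loose zinc die-cast baseplate: plate 110 (x) x 46 (y) x 6 mm on a lip 84 x 22 x 4 mm under its middle, on which it rests (plate 4 to 10 mm above the bench); four low rubber feet on top. Origin: centre of the lip's underside. About 0.13 kg. Home: plate resting on the spacer, lip in the frame's opening (5 mm of play), origin 36 mm above the pocket floor.
- tray: Fixed grey tool tray 228 (x) x 132 (y) mm, floor 4 mm thick. Origin: centre of the underside; x along its length. Its +x end (away from the robot): two long lanes side by side, each 160 (x) x 60 (y) mm inside, walls 10 mm above the floor. Its -x end (towards the robot): two square cells side by side, each 56 (x) x 60 (y) mm inside, walls 24 mm above the floor.
- lane_a (a point): Centre of the floor of the lane on the tray's +y side. Axes as the tray.
- lane_b (a point): Centre of the floor of the lane on the tray's -y side. Either lane will do for a flat tool.
- cell_a (a point): Centre of the floor of the square cell on the tray's +y side. Axes as the tray.
- cell_b (a point): Centre of the floor of the square cell on the tray's -y side. Either cell will do for a driver.
- spudger: Loose white nylon spudger lying flat, 140 mm long (x), its middle 84 mm 14 mm wide (y) and 8 mm thick (z), its two thinner ends 5 mm thick. Origin: centre of the underside. About 0.02 kg. May be absent.
- hexset: Loose folded hex key set, a red plastic block 100 (x) x 26 (y) x 22 (z) mm, lying flat. Origin: centre of the underside. About 0.09 kg. May be absent.
- jack_driver: Loose squat brass jack socket driver standing upright, 62 mm tall: socket 26 mm across up to 26 mm, then a knurled grip 34 mm across. Origin: centre of the underside, z up its axis. About 0.3 kg. May be absent.
- switch_driver: Loose footswitch nut driver standing upright, 85 mm tall: steel socket 26 mm across up to 36 mm, then a black handle 30 mm across (34 mm over its ribs, which are for looks). Origin: centre of the underside, z up its axis. About 0.14 kg. May be absent.
- finished_pedal: Bystander: a finished grey pedal 112 x 60 mm, 50 mm high over its knobs. Origin: centre of the underside.
- solder_reel: Bystander: solder reel standing on its flange, 66 mm across, 48 mm high. Origin: centre of the underside.
- flux_tin: Bystander: flux tin 62 mm across, 24 mm high. Origin: centre of the underside.
Things that resemble listed ones, but are neither listed nor needed, are in the scene too. Of the things that look like the spudger, the smallest one is meant.

How it is judged (in metres and radians):
On the way, in this order (a step that is already met when the one before it is completed fails the run):
1. the shell sits squarely on the floor of the nest pocket, open side up, let go (horizontal distance between shell and pocket below 0.005 m and z of shell in the frame of pocket between -0.003 and 0.003 m and angle between shell's own z axis and vertical below 0.05 rad and angle between the x axis of shell and the x axis of nest, either way round below 0.08 rad and contact force between the fingers and shell below 0.3 N and linear speed of shell below 0.03 m/s), for 0.2 s.
2. the spacer frame sits squarely on the shell's rim in the pocket, let go (horizontal distance between each of shell, spacer and pocket below 0.005 m and z of shell in the frame of pocket between -0.003 and 0.003 m and angle between each of shell, spacer's own z axis and vertical below 0.05 rad and angle between the x axis of each of shell, spacer and the x axis of nest, either way round below 0.08 rad and z of spacer in the frame of pocket between 0.027 and 0.033 m and contact force between the fingers and spacer below 0.3 N and linear speed of spacer below 0.03 m/s), for 0.2 s.
3. the baseplate sits squarely on the spacer in the pocket, lip down inside the frame, let go (horizontal distance between each of shell, spacer, baseplate and pocket below 0.005 m and z of shell in the frame of pocket between -0.003 and 0.003 m and angle between each of shell, spacer, baseplate's own z axis and vertical below 0.05 rad and angle between the x axis of each of shell, spacer, baseplate and the x axis of nest, either way round below 0.08 rad and z of spacer in the frame of pocket between 0.027 and 0.033 m and z of baseplate in the frame of pocket between 0.033 and 0.039 m and contact force between the fingers and baseplate below 0.3 N and linear speed of baseplate below 0.03 m/s), for 0.2 s.
4. the flat tools that are there (spudger, hex key set) lie flat on the floor of the tray's lanes, let go (x of spudger in the frame of tray between -0.05 and 0.11 m and y of spudger in the frame of tray between -0.062 and 0.062 m and z of spudger in the frame of tray between 0 and 0.007 m and angle between each of spudger, hexset's own z axis and vertical below 0.07 rad and contact force between the fingers and spudger below 0.3 N and linear speed of each of spudger, hexset below 0.03 m/s and x of hexset in the frame of tray between -0.05 and 0.11 m and y of hexset in the frame of tray between -0.062 and 0.062 m and z of hexset in the frame of tray between 0 and 0.007 m and contact force between the fingers and hexset below 0.3 N), for 0.2 s.
5. the drivers that are there stand upright on the floor of the tray's square cells, let go (x of jack_driver in the frame of tray between -0.11 and -0.054 m and y of jack_driver in the frame of tray between -0.062 and 0.062 m and z of jack_driver in the frame of tray between 0 and 0.007 m and angle between each of jack_driver, switch_driver's own z axis and vertical below 0.07 rad and contact force between the fingers and jack_driver below 0.3 N and linear speed of each of jack_driver, switch_driver below 0.03 m/s and x of switch_driver in the frame of tray between -0.11 and -0.054 m and y of switch_driver in the frame of tray between -0.062 and 0.062 m and z of switch_driver in the frame of tray between 0 and 0.007 m and contact force between the fingers and switch_driver below 0.3 N), for 0.2 s.
At the end, for the whole second after the job is handed in: Stack in the pocket: within 5 mm of its centre, 3 mm of home height, 0.05 rad of level, 0.08 rad of square; present flat tools lie in lanes and drivers stand in cells, on the tray floor within 3 mm and 0.07 rad; all let go and at rest (all of step 3 and all of step 4 and all of step 5 and contact force between the fingers and shell below 0.3 N and linear speed of each of shell, spacer below 0.03 m/s and contact force between the fingers and spacer below 0.3 N); the robot touches nothing.
It fails at once if the finished pedal is shifted by more than 25 mm (distance of finished_pedal from where it was at the start of the episode above 0.025 m).
It fails at once if the solder reel is shifted by more than 25 mm (distance of solder_reel from where it was at the start of the episode above 0.025 m).
It fails at once if the flux tin is shifted by more than 25 mm (distance of flux_tin from where it was at the start of the episode above 0.025 m).
Of spudger, hexset, jack_driver, switch_driver only 3 to 4 are there at a start; the rules pass over those that are not, and their reading is None.
At some moment in a run one of shell, spacer, baseplate, spudger, hexset may be knocked a few centimetres aside while the robot is not near it.
It also fails if it takes over 210 s, if anything falls off the work surface, if the arm or the gripper's body presses on something with over 40 N, if the wrist force passes 120 N, or if a joint passes its speed limit or range.

ROBOT

A 7-joint arm with a two-finger parallel gripper is mounted at the origin on the work surface. World frame = base frame: x ahead of the robot, y to its left, z up, the work surface at z = 0. Lengths are in mm, angles in rad, forces in N, time in s.
With the tool pointing down it reaches from about 400 to 875 mm from the base axis. Payload 4.4 kg.
Tool frame: the origin (TCP) lies between the finger pads; the fingertips stand ctrl.finger_overhang ahead of it and the grasp point (between the pads) lies 11 mm behind it (ctrl.finger_overhang is the distance from the TCP to the fingertips, in mm); z points along the fingers, y is the direction in which the jaws open and shut (so a half turn about z gives the same grasp; the last joint's range is limited). The gripper opens to 85 mm and grips with 20 to 120 N. Pads are 22 mm wide; open, the fingers measure 114 mm over their backs; the gripper's body (76 mm by 85 mm) begins 54 mm behind the grasp point. The pads swing forward as they close: fully open they stand 13 mm farther back than shut.
Start: joints at [1.088, 0.628, 0.038, 1.517, -0.027, 0.996, -0.02], TCP at [263.172, -594.355, 239.313] pointing down, gripper open.
Joint ranges: [-3.06, 3.06], [-0.37, 2.12], [-1.25, 1.32], [0.18, 2.47], [-1.1, 4.24], [0.23, 1.98], [-2.94, 2.94]. Speed limits (rad/s): [2.57, 2.57, 3.14, 3.14, 3.14, 3.14, 3.14].

INTERFACE

Orientations are given as [roll, pitch, yaw] about the fixed x, y, z axes, in that order (R = Rz(yaw) Ry(pitch) Rx(roll)).
In Python, from cell import ctrl gives the robot as it stands. The module is installed in compiled form; this text tells all that it offers.
- The arm moves only by the tool step_arm, never from a script. Its argument "deltas" is a list that holds one entry, the list of rows, each a list of 7 numbers: the opening, from 0 (shut) to 1 (fully open), then the shift along the world's x, y, z in mm, then the turn, a rotation vector about the world's x, y, z in rad. In form: [[[grip, tx, ty, tz, rx, ry, rz], ...]]. A call has 1 to 10 rows; each row shifts and turns the commanded pose from where the row before left it; what a row does not reach is not made up. A row lasts 1/12 s, in which the tool goes at most 41.7 mm and 7.16 degrees, less where a joint would pass 70% of its speed; a pose out of reach is approached as far as the arm can. A call is refused whole if a number of a shift passes 41.7 or a number of a turn 0.125, either way. A call with a gripper value outside its range is refused whole. The fingers move at their own pace and stop on an object; the grip force is fixed at half the most. Time passes only in rows, so rows that do not move let the fingers close. It gives the time, the measured TCP pose, the force and the opening at its end, in the units of the state.
- ctrl.read_state(): the state, without advancing time (a new reading comes with each control period).
- ctrl.get_image(name): name is "scene" or "top" or "wrist"; returns (picture, depth): 400x640x3 uint8, red, green, blue; 400x640 float32, mm along the optical axis (not along the pixel's ray), 0 where there is no reading.
- ctrl.camera_info(name): a dict with "intrinsics" (3x3 intrinsics, pixels), "rvec" (rotation vector, rad) and "tvec" (3), from world to camera coordinates, as OpenCV has them. Camera axes: x right, y down, z forward; pixel columns grow to the right and rows downward; lengths in mm; the calibration is good to about 2 mm. A picture is of the moment at which its call begins: read the wrist's pose just before it. camera_info takes no time and is no camera call; for the wrist camera it gives the pose at the moment of the call.
- ctrl.finish_job(): hands the job in, once; it reports no verdict.
The state is a dict: "clock": time; "qpos": joint angles; "qd": joint speeds; "tau": joint torques, N m; "eef_pos": TCP position; "tool_rot": TCP orientation; "force": force on the tool from outside, world axes, zero at the start; "torque": the same for the moment, N m; "width": finger opening in mm.
Only numpy, scipy, OpenCV 4.12 (cv2) and the standard library are available. Lean on these libraries where they do the work, as an engineer would, in place of code of your own. Each camera call takes 0.05 s, during which the arm holds its last target.

## Working session

There is one attempt and no reset: what is moved stays moved. The work goes in short steps, Python scripts to look and compute and a tool call to move; the robot and the scene stay as the last step left them, time stands still between calls to the robot, and variables do not carry over. Pictures are saved under pics/ and viewed, and the job is handed in when it is done.

Besides the shell and the picture viewer there is one more tool, called after "Emit:" by a JSON object that holds its "api" and its "payload". step_arm: Moves the arm, as the interface text tells. Its arguments: {"type":"object","properties":{"deltas":{"type":"array"}},"required":["deltas"]}

```bash
mkdir -p pics; ls; cat > h.py <<'E'
import numpy as np,cv2
from cell import ctrl
def cam(n):
    i=ctrl.camera_info(n);K=np.array(i["intrinsics"],float);R=cv2.Rodrigues(np.array(i["rvec"],float))[0];t=np.array(i["tvec"],float).ravel()
    return K,R,t
def grab(n,name=None):
    c=cam(n);p,d=ctrl.get_image(n)
    if name: cv2.imwrite(f"pics/{name}.png",p[:,:,::-1]); np.savez(f"pics/{name}.npz",p=p,d=d,K=c[0],R=c[1],t=c[2])
    return p,d,c
def load(name):
    z=np.load(f"pics/{name}.npz");return z["p"],z["d"],(z["K"],z["R"],z["t"])
def pts(d,c):
    K,R,t=c;v,u=np.mgrid[:d.shape[0],:d.shape[1]]
    P=np.stack([(u-K[0,2])/K[0,0]*d,(v-K[1,2])/K[1,1]*d,d],-1)
    W=(P-t)@R; W[d<=0]=np.nan
    return W
def ray(u,v,z,c):
    K,R,t=c;o=-R.T@t;r=R.T@np.linalg.inv(K)@np.array([u,v,1.])
    return o+r*(z-o[2])/r[2]
def proj(P,c):
    K,R,t=c;q=K@(R@np.array(P,float)+t);return q[:2]/q[2]
E
python3 - <<'E'
from h import *
s=ctrl.read_state();print({k:np.round(v,3) for k,v in s.items()},ctrl.finger_overhang)
for n in("scene","top","wrist"):
    p,d,c=grab(n,n+"0");print(n,c[0].round(1).tolist(),(-c[1].T@c[2]).round(),c[1].round(2).tolist(),(d>0).mean())
E
```

```text
pics
{'clock': np.float64(0.0), 'qpos': array([ 1.088,  0.629,  0.038,  1.518, -0.027,  0.996, -0.02 ]), 'qd': array([-0.001, -0.   , -0.002, -0.002, -0.001, -0.002, -0.002]), 'tau': array([ 0.0000e+00, -5.6340e+01,  1.2260e+00, -1.9345e+01,  1.1000e-02,
        1.1000e-02,  0.0000e+00]), 'eef_pos': array([ 262.895, -593.793,  238.391]), 'tool_rot': array([-3.14 ,  0.   ,  0.417]), 'force': array([ 0.345, -0.134, -0.031]), 'torque': array([-0.028, -0.015, -0.036]), 'width': np.float64(85.275)} 8.0
scene [[407.1, 0.0, 320.6], [0.0, 407.1, 198.5], [0.0, 0.0, 1.0]] [1200. -406.  959.] [[0.49, 0.87, 0.0], [0.65, -0.36, -0.67], [-0.58, 0.33, -0.74]] 0.995875
top [[459.0, 0.0, 324.2], [0.0, 459.0, 199.4], [0.0, 0.0, 1.0]] [ 340.   -8. 1402.] [[0.02, -1.0, 0.0], [-0.99, -0.02, -0.13], [0.13, -0.0, -0.99]] 0.996046875
wrist [[308.3, 0.0, 318.1], [0.0, 308.3, 200.0], [0.0, 0.0, 1.0]] [ 339. -561.  373.] [[0.41, -0.91, -0.0], [-0.86, -0.38, 0.32], [-0.3, -0.13, -0.95]] 0.99617578125
```

View pictures.

View pics/top0.png

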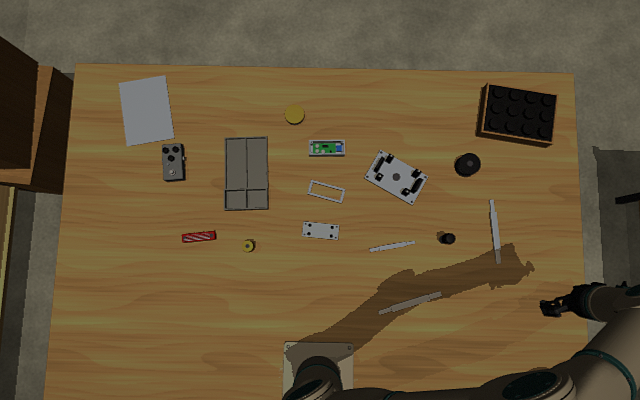

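View pics/scene0.png

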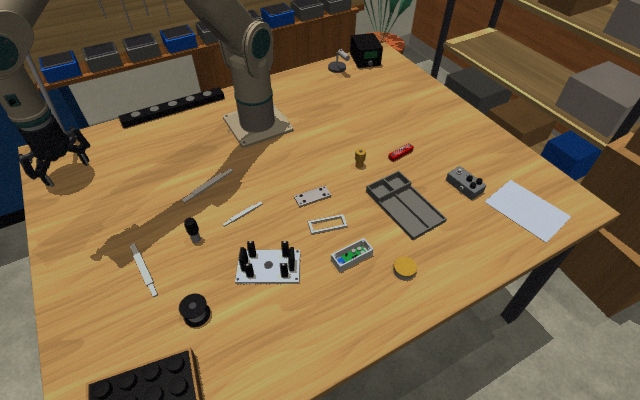

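View pics/wrist0.png

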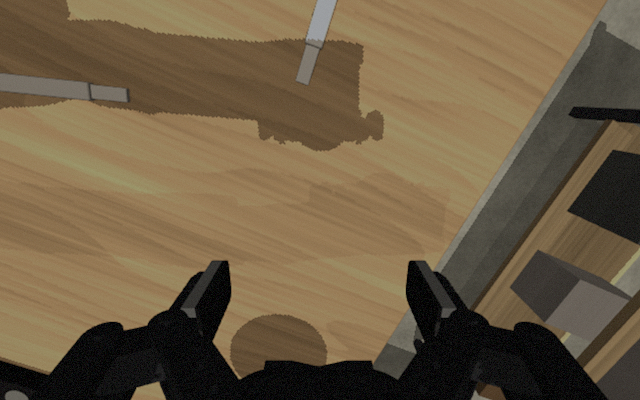

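```bash
python3 - <<'E'
from h import *
p,d,c=load("top0");W=pts(d,c)
ps,ds,cs=load("scene0");Ws=pts(ds,cs)
# bench level check
for nm,X in(("top",W),("scene",Ws)):
    z=X[...,2];m=np.abs(z)<15;print(nm,"bench z",np.nanmedian(z[m]),np.nanstd(z[m]))
m=(W[...,2]>3.0)&(W[...,2]<80)&(W[...,0]>150)
m=m.astype(np.uint8);n,l,st,ce=cv2.connectedComponentsWithStats(m)
for i in range(1,n):
    if st[i,4]<40: continue
    k=l==i;P=W[k];r=cv2.minAreaRect(P[:,:2].astype(np.float32))
    print(ce[i].round(),st[i,4],"ctr",np.round(r[0]),"size",np.round(r[1]),"ang",round(r[2],1),"zmax/med",np.round([np.nanpercentile(P[:,2],97),np.nanmedian(P[:,2])],1),p[k].mean(0).round())
E
```

```text
top bench z 0.38897731326338697 3.5309766009037147
scene bench z -0.24496850485068133 3.027260103623189
[517. 115.] 4273 ctr [ 809. -614.] size [265. 208.] ang 83.1 zmax/med [70.5 52.2] [29. 23. 16.]
[294. 115.] 341 ctr [783.  89.] size [74. 63.] ang 18.7 zmax/med [28.9 23.3] [117.  99.  38.]
[131. 140.] 43 ctr [699. 598.] size [52. 25.] ang 57.7 zmax/med [7.9 4.7] [123. 125. 125.]
[246. 174.] 2298 ctr [599. 237.] size [263. 162.] ang 3.0 zmax/med [29.2  6.4] [83. 78. 68.]
[326. 148.] 578 ctr [685. -12.] size [ 64. 111.] ang 4.4 zmax/med [33.5 15. ] [71. 91. 77.]
[174. 163.] 883 ctr [632. 458.] size [133. 101.] ang 25.4 zmax/med [51.  35.4] [67. 64. 58.]
[396. 177.] 1950 ctr [ 601. -226.] size [191. 131.] ang 62.5 zmax/med [69.  12.7] [99. 99. 98.]
[469. 164.] 442 ctr [ 641. -455.] size [75. 87.] ang 30.6 zmax/med [52.8 47.1] [27. 24. 20.]
[325. 191.] 273 ctr [552. -18.] size [130.  57.] ang 78.2 zmax/med [15.6  9.1] [118. 115. 109.]
[495. 233.] 438 ctr [ 438. -535.] size [195.  44.] ang 0.7 zmax/med [15.9  9.2] [110. 107. 101.]
[320. 230.] 582 ctr [429.   2.] size [ 62. 130.] ang 5.0 zmax/med [15.8 10.1] [117. 118. 114.]
[199. 236.] 335 ctr [411. 369.] size [ 46. 122.] ang 8.9 zmax/med [27.4 21.5] [102.  47.  40.]
[444. 239.] 70 ctr [ 406. -372.] size [45. 29.] ang 13.4 zmax/med [78.4 45.8] [30. 24. 17.]
[248. 246.] 139 ctr [377. 216.] size [46. 39.] ang 39.1 zmax/med [67.3 60.9] [103.  89.  37.]
[391. 246.] 194 ctr [ 384. -219.] size [ 25. 138.] ang 5.0 zmax/med [12.7  7.4] [123. 122. 120.]
[259. 272.] 46 ctr [302. 180.] size [27. 52.] ang 63.5 zmax/med [8.  4.4] [126. 105.  60.]
[412. 302.] 470 ctr [ 221. -279.] size [ 42. 214.] ang 17.8 zmax/med [15.9  9.4] [92. 83. 69.]
```

```bash
python3 - <<'E'
from h import *
p=cv2.imread("pics/top0.png")
cv2.imwrite("pics/t0a.png",cv2.resize(p[120:320,350:520],None,fx=4,fy=3,interpolation=cv2.INTER_CUBIC)[:600])
cv2.imwrite("pics/t0b.png",cv2.resize(p[90:260,150:350],None,fx=3.5,fy=3.5,interpolation=cv2.INTER_CUBIC))
E
```

```text
(no output)
```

View pics/t0a.png

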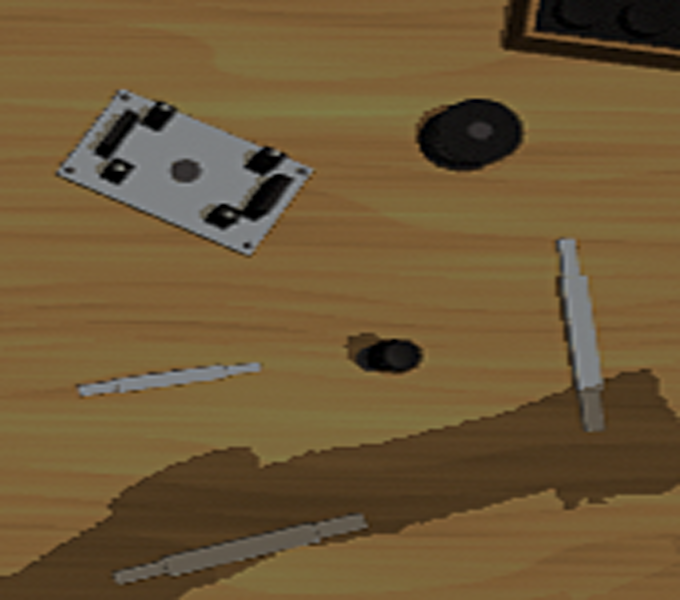

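View pics/t0b.png

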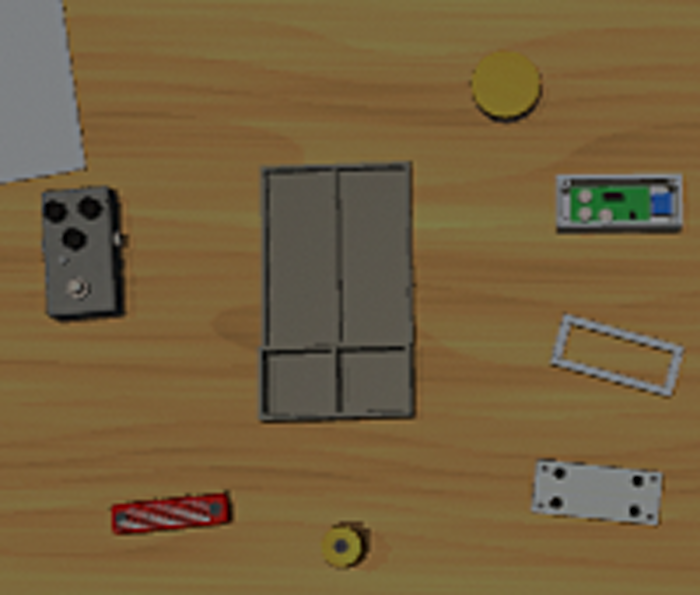

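```bash
python3 - <<'E'
from h import *
# two-view heights of tops: nest plate corners, sizes of the three spudger lookalikes
for nm in("top0","scene0"):
    p,d,c=load(nm);W=pts(d,c)
    hsv=cv2.cvtColor(p,cv2.COLOR_RGB2HSV)
    m=((hsv[...,1]<60)&(hsv[...,2]>70)).astype(np.uint8)
    n,l,st,ce=cv2.connectedComponentsWithStats(m)
    for i in range(1,n):
        if not 60<st[i,4]<6000: continue
        k=l==i;z=np.nanmedian(W[...,2][k]);
        if not -5<z<60: continue
        vv,uu=np.nonzero(k);zz=12 if st[i,4]>1000 else 8
        Q=np.array([ray(u,v,zz,c)[:2] for u,v in zip(uu,vv)],np.float32)
        if Q[:,0].min()<150 or Q[:,0].max()>900 or abs(Q[:,1]).max()>750: continue
        r=cv2.minAreaRect(Q);print(nm,ce[i].round(),st[i,4],np.round(r[0]),np.round(r[1]),round(r[2],1),"z",z.round(1))
E
```

```text
top0 [246. 173.] 2689 [603. 234.] [227. 132.] 2.1 z 4.3
top0 [326. 148.] 227 [688. -13.] [ 45. 109.] 1.2 z 29.0
top0 [172. 163.] 508 [634. 466.] [111.  58.] 6.7 z 36.2
top0 [395. 177.] 1409 [ 598. -228.] [171. 104.] 61.1 z 11.9
top0 [326. 191.] 219 [550. -14.] [111.  46.] 75.5 z 9.6
top0 [495. 231.] 344 [ 437. -531.] [192.  19.] 4.7 z 9.8
top0 [320. 230.] 510 [429.   1.] [110.  46.] 85.2 z 10.2
top0 [391. 246.] 181 [ 386. -217.] [ 13. 137.] 11.6 z 7.4
top0 [410. 303.] 358 [ 218. -270.] [ 18. 193.] 18.2 z 10.6
scene0 [465. 179.] 341 [615. 478.] [113.  60.] 6.7 z 34.8
scene0 [206. 185.] 289 [ 224. -272.] [ 25. 193.] 17.9 z 8.8
scene0 [388. 186.] 360 [509. 242.] [ 65. 132.] 3.0 z 4.9
scene0 [312. 196.] 356 [433.  -0.] [109.  47.] 85.5 z 9.4
scene0 [412. 212.] 1485 [638. 235.] [160. 132.] 2.9 z 3.5
scene0 [242. 213.] 164 [ 392. -219.] [ 16. 136.] 11.6 z 6.7
scene0 [327. 224.] 270 [554. -15.] [111.  50.] 75.2 z 8.4
scene0 [352. 254.] 593 [681.  -9.] [ 62. 123.] 1.9 z 19.4
scene0 [143. 269.] 394 [ 444. -530.] [196.  20.] 4.8 z 9.9
scene0 [269. 268.] 1529 [ 604. -231.] [170. 109.] 61.5 z 11.7
```

Emit:
{"api": "step_arm", "payload": {"deltas": [[[1, 24, 24, 4, 0, 0, 0.07], [1, 24, 24, 4, 0, 0, 0.07], [1, 24, 24, 4, 0, 0, 0.07], [1, 24, 24, 4, 0, 0, 0.07], [1, 24, 24, 4, 0, 0, 0.07], [1, 24, 24, 4, 0, 0, 0.07], [1, 24, 24, 4, 0, 0, 0.07], [1, 24, 24, 4, 0, 0, 0.07], [1, 24, 24, 4, 0, 0, 0.07], [1, 24, 24, 4, 0, 0, 0.07]]]}}

```text
clock: 0.98
eef_pos: [503.9, -353.0, 279.3]
tool_rot: [-3.141, 0.0, 1.12]
force: [0.8, -0.6, 0.5]
width: 85.0
```

Emit:
{"api": "step_arm", "payload": {"deltas": [[[1, 24, 31, 0, 0, 0, -0.012], [1, 24, 31, 0, 0, 0, -0.012], [1, 24, 31, 0, 0, 0, -0.013], [1, 24, 30, 0, 0, 0, -0.013], [1, 0, 0, 0, 0, 0, 0], [1, 0, 0, 0, 0, 0, 0]]]}}

```text
clock: 1.48
eef_pos: [600.7, -227.6, 278.8]
tool_rot: [-3.141, -0.002, 1.073]
force: [-0.6, -1.0, -0.2]
width: 85.7
```

```bash
python3 - <<'E'
from h import *
s=ctrl.read_state();print(s["eef_pos"],s["tool_rot"])
p,d,c=grab("wrist","w1");print((-c[1].T@c[2]).round(1))
E
```

```text
[ 600.71205592 -227.55701282  278.76532514] [-3.14065926e+00 -1.57526477e-03  1.07302631e+00]
[ 640.2 -155.1  413.8]
```

View pics/w1.png

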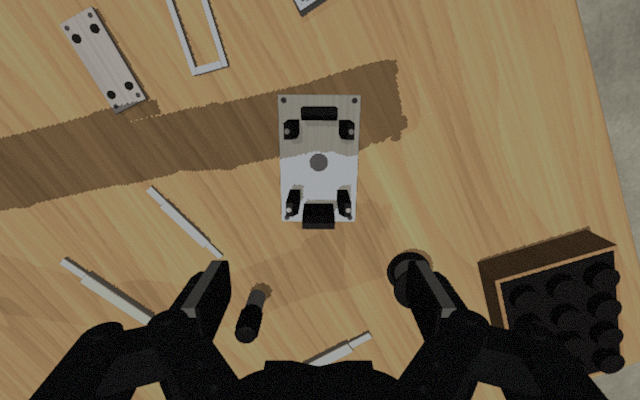

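```bash
cat >> h.py <<'E'
def rect(mask,z,c):
    vv,uu=np.nonzero(mask);Q=np.array([ray(u,v,z,c)[:2] for u,v in zip(uu,vv)],np.float32)
    r=cv2.minAreaRect(Q);(w,h)=r[1];a=r[2] if w>h else r[2]+90
    return np.array(r[0]),max(w,h),min(w,h),(a+180)%180
def rob(p,d,c,out,x0,y0,x1,y1,s=2):
    cv2.imwrite(f"pics/{out}.png",cv2.resize(p[y0:y1,x0:x1,::-1],None,fx=s,fy=s,interpolation=cv2.INTER_CUBIC))
E
python3 - <<'E'
from h import *
p,d,c=load("w1");hsv=cv2.cvtColor(p,cv2.COLOR_RGB2HSV)
W=pts(d,c)
m=np.zeros(d.shape,np.uint8);m[85:240,265:375]=1
low=(hsv[...,1]<70)&(hsv[...,2]>60)&(m>0)
n,l,st,ce=cv2.connectedComponentsWithStats(low.astype(np.uint8));i=1+np.argmax(st[1:,4]);k=l==i
print("plate",rect(k,12,c),"z",np.nanmedian(W[k][:,2]))
disk=np.zeros_like(m);disk[148:176,305:334]=1
dk=(disk>0)&(hsv[...,2]<130)&(hsv[...,1]<90)
vv,uu=np.nonzero(dk);print("disk",uu.mean(),vv.mean(),ray(uu.mean(),vv.mean(),12,c))
# guides: tops
g=(m>0)&(hsv[...,2]<50);z=W[...,2]
for z0 in(68,):
    t=g&(z>55);n,l,st,ce=cv2.connectedComponentsWithStats(t.astype(np.uint8))
    for i in range(1,n):
        if st[i,4]>30:
            k=l==i;Q=W[k];print(ce[i].round(),st[i,4],np.nanmedian(Q,0).round(1),Q[:,2].max().round(1))
E
```

```text
plate (array([ 600.55340576, -227.59179688]), 169.52841186523438, 104.21109771728516, 61.304664611816406) z 12.53932826445959
disk 318.0446735395189 160.60137457044672 [ 600.98530038 -226.07725102   12.        ]
[319. 113.] 429 [ 631.6 -171.2   68. ] 70.5
[291. 130.] 192 [ 596.6 -173.    67.1] 70.2
[347. 131.] 172 [ 649.8 -201.4   66.4] 70.5
[293. 207.] 156 [ 552.7 -251.3   66. ] 70.0
[344. 207.] 159 [ 606.2 -280.5   65.1] 69.9
[318. 221.] 431 [ 570.4 -283.    66.2] 70.2
```

Emit:
{"api": "step_arm", "payload": {"deltas": [[[1, 20, 35, 0, 0, 0, 0.08], [1, 20, 35, 0, 0, 0, 0.08], [1, 20, 35, 0, 0, 0, 0.08], [1, 10, 35, 0, 0, 0, 0.08], [1, 10, 35, 0, 0, 0, 0.08], [1, 5, 35, 0, 0, 0, 0.08], [1, 0, 0, 0, 0, 0, 0.04], [1, 0, 0, 0, 0, 0, 0]]]}}

```text
clock: 2.2
eef_pos: [683.9, -19.9, 279.0]
tool_rot: [-3.141, -0.001, 1.591]
force: [0.6, -1.0, 0.3]
width: 85.4
```

```bash
python3 - <<'E'
from h import *
s=ctrl.read_state();print(s["eef_pos"],s["tool_rot"])
p,d,c=grab("wrist","w2");print((-c[1].T@c[2]).round(1))
E
```

```text
[683.87418775 -19.94904235 278.99780868] [-3.14083893e+00 -6.45620365e-04  1.59050186e+00]
[682.3  62.7 413.9]
```

View pics/w2.png

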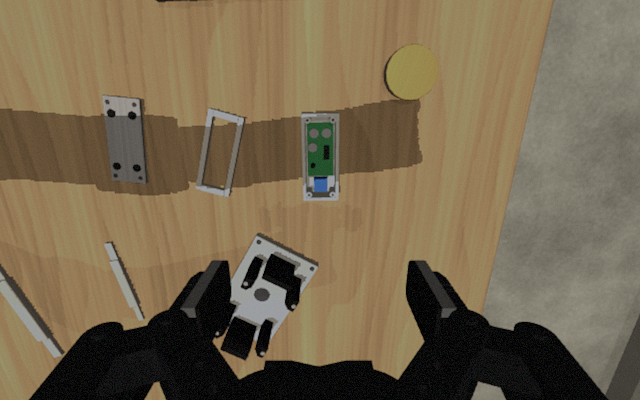

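```bash
cat > m2.py <<'E'
from h import *
def comp(p,box,f,close=0):
    hsv=cv2.cvtColor(p,cv2.COLOR_RGB2HSV).astype(int)
    x0,y0,x1,y1=box;m=np.zeros(p.shape[:2],bool);m[y0:y1,x0:x1]=1
    k=(m&f(hsv)).astype(np.uint8)
    if close:k=cv2.morphologyEx(k,cv2.MORPH_CLOSE,np.ones((close,close),np.uint8))
    n,l,st,ce=cv2.connectedComponentsWithStats(k);i=1+np.argmax(st[1:,4]);return l==i
E
python3 - <<'E'
from m2 import *
p,d,c=load("w2");W=pts(d,c);hsv=cv2.cvtColor(p,cv2.COLOR_RGB2HSV)
for nm,b,z in(("shell",(295,105,348,205),30),("spacer",(185,100,255,205),10),("base",(95,90,155,190),10)):
    k=comp(p,b,lambda h:(h[...,1]<70)&(h[...,2]>45))
    print(nm,k.sum(),rect(k,z,c),"z",np.nanpercentile(W[k][:,2],[20,50,80]).round(1))
print(hsv[140,302:345:3].tolist())
E
```

```text
shell 1821 (array([685.63220215, -11.83060837]), 111.47145080566406, 46.57339859008789, 91.70788550376892) z [ 5.  26.4 30.5]
spacer 1447 (array([552.27166748, -13.65501022]), 111.70317840576172, 47.58106994628906, 75.54698944091797) z [ 9.  10.4 11.1]
base 2937 (array([432.16000366,   1.56245422]), 110.45742797851562, 48.16758346557617, 85.59687805175781) z [ 9.9 10.6 11.3]
[[25, 23, 124], [18, 34, 90], [67, 165, 82], [66, 132, 83], [63, 147, 78], [66, 148, 79], [65, 138, 85], [64, 146, 82], [65, 140, 84], [65, 154, 81], [65, 118, 84], [16, 33, 84], [19, 35, 123], [15, 124, 101], [16, 117, 100]]
```

```bash
python3 -c "
from h import *
p,d,c=load('w2');rob(p,d,c,'w2c',280,90,360,210,5)"
```

```text
(no output)
```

View pics/w2c.png

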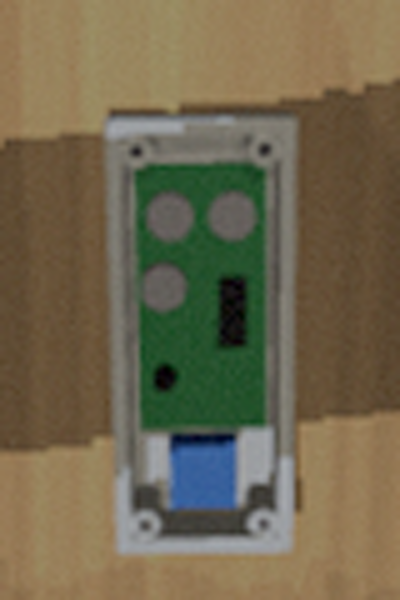

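Emit:
{"api": "step_arm", "payload": {"deltas": [[[1, 1.7, 8, -30, 0, 0, 0.007], [1, 0, 0, -35, 0, 0, 0], [1, 0, 0, -35, 0, 0, 0], [1, 0, 0, -35, 0, 0, 0], [1, 0, 0, -35, 0, 0, 0], [1, 0, 0, -35, 0, 0, 0], [1, 0, 0, -30, 0, 0, 0], [1, 0, 0, -16, 0, 0, 0], [1, 0, 0, -9, 0, 0, 0], [1, 0, 0, 0, 0, 0, 0]]]}}

```text
clock: 3.08
eef_pos: [684.1, -16.6, 17.0]
tool_rot: [-3.137, 0.002, 1.59]
force: [-0.5, -0.8, 0.2]
width: 85.2
```

Emit:
{"api": "step_arm", "payload": {"deltas": [[[0.3, 0, 0, 0, 0, 0, 0], [0, 0, 0, 0, 0, 0, 0], [0, 0, 0, 0, 0, 0, 0], [0, 0, 0, 0, 0, 0, 0], [0, 0, 0, 0, 0, 0, 0], [0, 0, 0, 0, 0, 0, 0]]]}}

```text
clock: 3.58
eef_pos: [687.3, -13.5, 21.5]
tool_rot: [3.138, 0.0, 1.593]
force: [-0.7, -1.1, 6.5]
width: 44.2
```

Emit:
{"api": "step_arm", "payload": {"deltas": [[[0, 0, 0, 0, 0, 0, 0], [0, 0, 0, 0, 0, 0, 0]]]}}

```text
clock: 3.75
eef_pos: [687.3, -13.5, 21.5]
tool_rot: [3.138, 0.0, 1.594]
force: [-0.5, -0.8, 6.7]
width: 44.6
```

```bash
python3 - <<'E'
from h import *
s=ctrl.read_state();print({k:np.round(v,3) for k,v in s.items()})
p,d,c=grab("wrist","w3")
E
```

```text
{'clock': np.float64(3.75), 'qpos': array([ 0.103,  0.949, -0.224,  1.537,  0.291,  0.684, -0.233]), 'qd': array([-0.001, -0.   , -0.001, -0.001,  0.001, -0.002,  0.   ]), 'tau': array([-3.6200e-01, -6.0708e+01, -3.1990e+00, -1.2919e+01, -3.9000e-02,
       -3.1700e-01,  1.0000e-02]), 'eef_pos': array([687.346, -13.532,  21.496]), 'tool_rot': array([3.138, 0.   , 1.594]), 'force': array([-0.506, -0.822,  6.722]), 'torque': array([-0.104,  0.196, -0.007]), 'width': np.float64(44.571)}
```

View pics/w3.png

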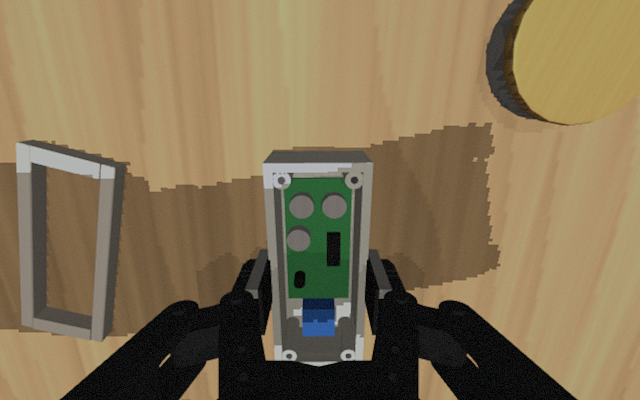

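Emit:
{"api": "step_arm", "payload": {"deltas": [[[0, 0, 0, 4, 0, 0, 0], [0, 0, 0, 4, 0, 0, 0], [0, 0, 0, 0, 0, 0, 0], [0, 0, 0, 0, 0, 0, 0]]]}}

```text
clock: 4.13
eef_pos: [685.9, -13.3, 27.5]
tool_rot: [3.141, -0.0, 1.594]
force: [0.4, -0.1, -2.4]
width: 44.7
```

Emit:
{"api": "step_arm", "payload": {"deltas": [[[0, 0, 0, 20, 0, 0, 0], [0, 0, 0, 30, 0, 0, 0], [0, 0, 0, 30, 0, 0, 0], [0, 0, 0, 30, 0, 0, 0], [0, 0, 0, 30, 0, 0, 0], [0, 0, 0, 0, 0, 0, 0], [0, 0, 0, 0, 0, 0, 0]]]}}

```text
clock: 4.72
eef_pos: [687.0, -13.2, 169.2]
tool_rot: [3.138, -0.0, 1.594]
force: [0.0, 0.1, -2.5]
width: 44.4
```

```bash
python3 - <<'E'
from h import *
s=ctrl.read_state();print({k:np.round(v,3) for k,v in s.items()})
p,d,c=grab("wrist","w4");grab("scene","s4");grab("top","t4")
E
```

```text
{'clock': np.float64(4.717), 'qpos': array([ 0.13 ,  0.765, -0.274,  1.468,  0.235,  0.937, -0.188]), 'qd': array([-0.002,  0.049,  0.012,  0.049,  0.002, -0.001, -0.002]), 'tau': array([ 2.0000e-02, -6.5319e+01, -3.8740e+00, -1.9908e+01,  3.0000e-03,
       -3.2000e-02,  1.4000e-02]), 'eef_pos': array([686.958, -13.245, 169.162]), 'tool_rot': array([ 3.138, -0.   ,  1.594]), 'force': array([ 0.047,  0.128, -2.485]), 'torque': array([0.012, 0.018, 0.009]), 'width': np.float64(44.372)}
```

View pics/w4.png

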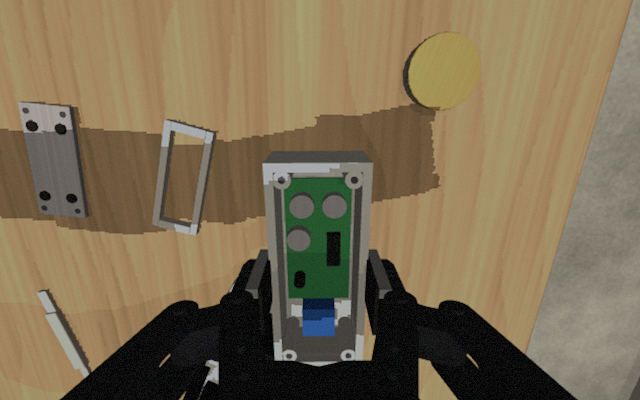

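View pics/s4.png

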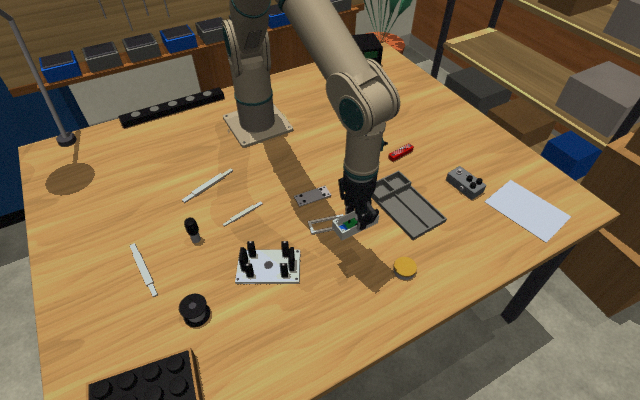

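```bash
python3 - <<'E'
from m2 import *
for nm,tcp in(("w3",(687.35,-13.53,21.5)),("w4",(686.96,-13.25,169.16))):
    p,d,c=load(nm);W=pts(d,c)
    cc=-c[1].T@c[2];print(nm,"cam-tcp",cc-np.array(tcp))
    m=W[...,2]-tcp[2]
    box=np.zeros(d.shape,bool);box[140:370,255:385]=1
    k=box&(m>3)&(m<14)
    hsv=cv2.cvtColor(p,cv2.COLOR_RGB2HSV)
    k&=(hsv[...,2]>70)&(hsv[...,1]<60)
    Q=W[k];print("rim z",np.nanpercentile(Q[:,2],[10,50,90]).round(1))
    # rim pixel extents: bottom/top rows and left/right edges
    rows=[(v,np.nonzero(k[v])[0][[0,-1]].tolist()) for v in(175,200,230,250) if k[v].any()]
    print(rows, np.nonzero(k.any(1))[0][[0,-1]])
E
```

```text
w3 cam-tcp [ -2.44652389  82.79558636 134.85955086]
rim z [27.4 30.1 31. ]
[(175, [264, 372]), (200, [265, 370]), (230, [267, 369]), (250, [268, 368])] [160 365]
w4 cam-tcp [ -2.49183463  82.73993781 134.91020967]
rim z [176.5 177.8 178.6]
[(175, [264, 372]), (200, [265, 371]), (230, [267, 368]), (250, [268, 368])] [160 365]
```

```bash
python3 -c "
from h import *
p,d,c=load('w4');rob(p,d,c,'w4c',240,140,400,380,2.5)"
```

```text
(no output)
```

View pics/w4c.png

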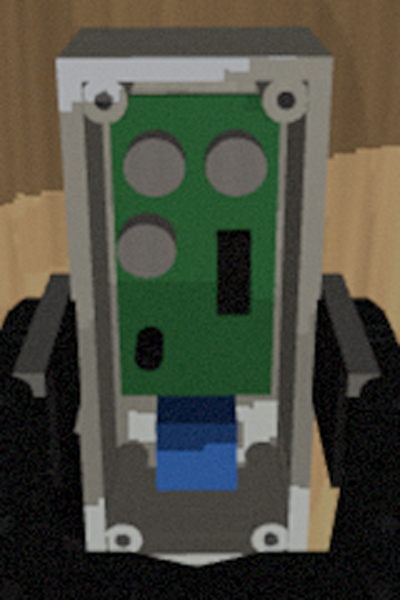

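```bash
python3 - <<'E'
from m2 import *
p,d,c=load("w4")
P=np.array([ray(u,v,177.8,c) for u,v in((262.8,163.2),(372.8,162.4),(363.5,360.5),(274.4,360.8))])
print(P.round(1),P.mean(0).round(1))
ax=(P[0]+P[1]-P[2]-P[3])/2;print(np.linalg.norm(ax),np.degrees(np.arctan2(ax[1],ax[0])),np.linalg.norm(P[0]-P[1]),np.linalg.norm(P[2]-P[3]))
E
```

```text
[[662.5  42.2 177.8]
 [708.2  43.6 177.8]
 [711.9 -61.9 177.8]
 [665.1 -63.1 177.8]] [686.9  -9.8 177.8]
105.4926831974758 91.6968978141903 45.70268396134808 46.82708067014346
```

Emit:
{"api": "step_arm", "payload": {"deltas": [[[0, -11, -27, 0, 0, 0, -0.066], [0, -11, -27, 0, 0, 0, -0.066], [0, -11, -27, 0, 0, 0, -0.066], [0, -11, -27, 0, 0, 0, -0.066], [0, -11, -27, 0, 0, 0, -0.066], [0, -11, -27, 0, 0, 0, -0.066], [0, -11, -27, 0, 0, 0, -0.066], [0, -10, -26, 0, 0, 0, -0.066], [0, 0, 0, 0, 0, 0, 0], [0, 0, 0, 0, 0, 0, 0]]]}}

```text
clock: 5.7
eef_pos: [596.6, -231.0, 165.4]
tool_rot: [-3.138, 0.002, 1.062]
force: [0.0, 0.5, -2.3]
width: 44.7
```

```bash
python3 - <<'E'
from h import *
s=ctrl.read_state();print({k:np.round(v,3) for k,v in s.items() if k in("eef_pos","tool_rot","force","width")})
E
```

```text
{'eef_pos': array([ 596.633, -230.997,  165.417]), 'tool_rot': array([-3.138e+00,  2.000e-03,  1.062e+00]), 'force': array([ 0.034,  0.487, -2.303]), 'width': np.float64(44.686)}
```

Emit:
{"api": "step_arm", "payload": {"deltas": [[[0, 3.5, 2.8, -20, 0, 0, 0.004], [0, 0, 0, -20, 0, 0, 0], [0, 0, 0, -10, 0, 0, 0], [0, 0, 0, 0, 0, 0, 0], [0, 0, 0, 0, 0, 0, 0]]]}}

```text
clock: 6.12
eef_pos: [602.0, -224.5, 116.3]
tool_rot: [-3.139, -0.0, 1.071]
force: [0.3, -0.3, -1.5]
width: 44.7
```

Emit:
{"api": "step_arm", "payload": {"deltas": [[[0, 0, 0, 0, 0, 0, 0], [0, 0, 0, 0, 0, 0, 0], [0, 0, 0, 0, 0, 0, 0]]]}}

```text
clock: 6.37
eef_pos: [603.1, -225.7, 118.4]
tool_rot: [3.14, -0.0, 1.07]
force: [-0.6, 0.6, -1.7]
width: 44.4
```

Emit:
{"api": "step_arm", "payload": {"deltas": [[[0, -1, -1.5, -5, 0, 0, 0], [0, 0, 0, 0, 0, 0, 0], [0, 0, 0, 0, 0, 0, 0]]]}}

```text
clock: 6.62
eef_pos: [601.0, -227.3, 112.2]
tool_rot: [-3.141, 0.0, 1.069]
force: [-0.2, -0.5, -2.7]
width: 44.5
```

Emit:
{"api": "step_arm", "payload": {"deltas": [[[0, 0, 0, 0, 0, 0, 0], [0, 0, 0, 0, 0, 0, 0], [0, 0, 0, 0, 0, 0, 0], [0, 0, 0, 0, 0, 0, 0]]]}}

```text
clock: 6.95
eef_pos: [601.4, -227.1, 112.4]
tool_rot: [3.141, -0.0, 1.07]
force: [-0.7, -0.1, -2.0]
width: 44.5
```

```bash
python3 - <<'E'
from m2 import *
s=ctrl.read_state();print({k:np.round(v,3) for k,v in s.items() if k in("eef_pos","tool_rot","force","width")})
p,d,c=grab("wrist","w5");rob(p,d,c,"w5c",180,60,460,400,1.75)
E
```

```text
{'eef_pos': array([ 601.432, -227.07 ,  112.356]), 'tool_rot': array([ 3.141, -0.   ,  1.07 ]), 'force': array([-0.652, -0.14 , -1.975]), 'width': np.float64(44.538)}
```

View pics/w5c.png

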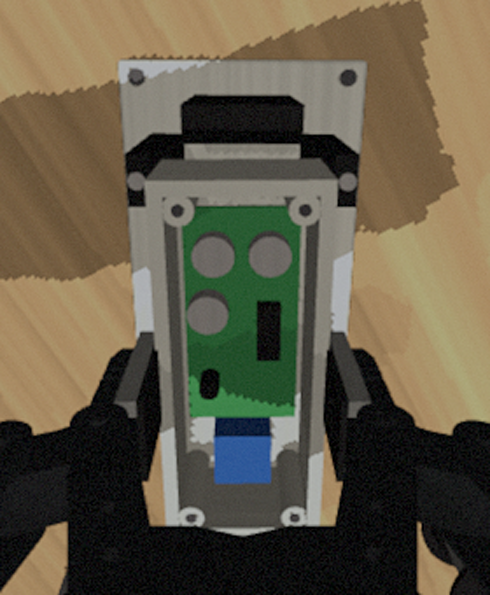

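Emit:
{"api": "step_arm", "payload": {"deltas": [[[0, -1, -1, -8, 0, 0, -0.002], [0, 0, 0, -8, 0, 0, 0], [0, 0, 0, -6, 0, 0, 0], [0, 0, 0, 0, 0, 0, 0], [0, 0, 0, 0, 0, 0, 0]]]}}

```text
clock: 7.42
eef_pos: [599.8, -227.8, 89.3]
tool_rot: [-3.14, 0.0, 1.068]
force: [-0.3, 0.0, -1.7]
width: 44.5
```

Within 0.5 mm of the target (600.1, -228.2). Lower into the pocket (seated TCP z ≈ 33.5).

Emit:
{"api": "step_arm", "payload": {"deltas": [[[0, 0, 0, -8, 0, 0, 0], [0, 0, 0, -8, 0, 0, 0], [0, 0, 0, -8, 0, 0, 0], [0, 0, 0, -8, 0, 0, 0], [0, 0, 0, 0, 0, 0, 0]]]}}

```text
clock: 7.83
eef_pos: [599.2, -227.6, 56.1]
tool_rot: [-3.139, 0.0, 1.068]
force: [-0.8, 0.4, -1.0]
width: 44.3
```

Emit:
{"api": "step_arm", "payload": {"deltas": [[[0, 0, 0, -6, 0, 0, 0], [0, 0, 0, -6, 0, 0, 0], [0, 0, 0, -6, 0, 0, 0], [0, 0, 0, -3, 0, 0, 0], [0, 0, 0, 0, 0, 0, 0], [0, 0, 0, 0, 0, 0, 0]]]}}

```text
clock: 8.33
eef_pos: [600.3, -228.0, 37.1]
tool_rot: [-3.141, 0.0, 1.068]
force: [0.3, -0.5, -2.0]
width: 44.2
```

Emit:
{"api": "step_arm", "payload": {"deltas": [[[0, 0, 0, -3, 0, 0, 0], [0, 0, 0, -2, 0, 0, 0], [0, 0, 0, 0, 0, 0, 0], [0, 0, 0, 0, 0, 0, 0]]]}}

```text
clock: 8.67
eef_pos: [600.9, -228.2, 33.5]
tool_rot: [3.14, -0.0, 1.068]
force: [-1.8, 0.8, 5.2]
width: 44.2
```

Emit:
{"api": "step_arm", "payload": {"deltas": [[[0.5, 0, 0, 0, 0, 0, 0], [1, 0, 0, 0, 0, 0, 0], [1, 0, 0, 0, 0, 0, 0], [1, 0, 0, 0, 0, 0, 0], [1, 0, 0, 10, 0, 0, 0], [1, 0, 0, 30, 0, 0, 0], [1, 0, 0, 40, 0, 0, 0], [1, 0, 0, 40, 0, 0, 0], [1, 0, 0, 30, 0, 0, 0], [1, 0, 0, 0, 0, 0, 0]]]}}

```text
clock: 9.5
eef_pos: [604.8, -229.4, 190.4]
tool_rot: [3.128, -0.003, 1.068]
force: [1.3, -0.1, -0.1]
width: 85.2
```

```bash
python3 - <<'E'
from m2 import *
s=ctrl.read_state();print({k:np.round(v,3) for k,v in s.items() if k in("eef_pos","tool_rot","force","width")})
p,d,c=grab("wrist","w6");rob(p,d,c,"w6c",220,60,420,300,2.5)
W=pts(d,c)
hsv=cv2.cvtColor(p,cv2.COLOR_RGB2HSV)
k=(W[...,2]>37)&(W[...,2]<47)&(hsv[...,2]>65)&(hsv[...,1]<70)
k[:, :250]=0;k[:,400:]=0
vv,uu=np.nonzero(k);print(k.sum(),uu.min(),uu.max(),vv.min(),vv.max(),rect(k,42,c),np.nanmedian(W[k],0))
E
```

```text
{'eef_pos': array([ 604.761, -229.378,  190.416]), 'tool_rot': array([ 3.128e+00, -3.000e-03,  1.068e+00]), 'force': array([ 1.342, -0.073, -0.119]), 'width': np.float64(85.227)}
1581 284 354 111 244 (array([ 609.32043457, -226.63140869]), 130.4827880859375, 64.3055419921875, 61.16170120239258) [ 602.06936427 -225.4281142    42.29715347]
```

View pics/w6c.png

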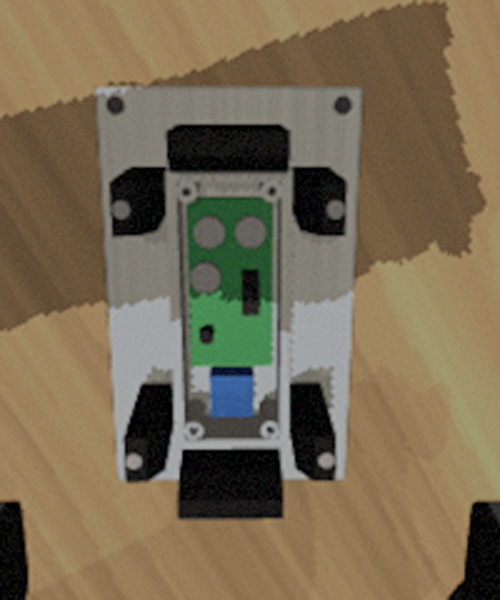

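```bash
python3 - <<'E'
from m2 import *
for nm,tcp,rot in(("w6",(604.76,-229.38,190.42),(3.128,-.003,1.068)),("w4",(686.96,-13.25,169.16),(3.138,0,1.594))):
    p,d,c=load(nm);W=pts(d,c)
    from scipy.spatial.transform import Rotation as R
    T=R.from_euler("xyz",rot).as_matrix()
    L=(W-np.array(tcp))@T
    near=(d>0)&(d<260)&(L[...,2]>-25)&(abs(L[...,0])<30)&(abs(L[...,1])<60)
    k=near&(cv2.cvtColor(p,cv2.COLOR_RGB2HSV)[...,2]<70)
    for sg in(-1,1):
        q=L[k&(L[...,1]*sg>(38 if nm=="w6" else 22.5))]
        print(nm,sg,len(q),"zmax",np.nanpercentile(q[:,2],[90,97,99.5]).round(1),"y",np.nanpercentile(q[:,1],[1,99]).round(1),"x",np.nanpercentile(q[:,0],[1,99]).round(1))
E
```

```text
w6 -1 1006 zmax [-10.2  -8.4  -7. ] y [-55.7 -42.1] x [-9.9 11.2]
w6 1 1044 zmax [-9.6 -7.  -5.6] y [42.5 55.8] x [-10.7  11.3]
w4 -1 703 zmax [-4.3 -1.3  0.9] y [-35.6 -22.6] x [ 5.9 11.3]
w4 1 732 zmax [-4.4 -1.4  0.5] y [22.5 35.5] x [-8.9 11.4]
```

Emit:
{"api": "step_arm", "payload": {"deltas": [[[1, -7, 30, 0, 0, 0, 0.035], [1, -7, 30, 0, 0, 0, 0.035], [1, -7, 30, 0, 0, 0, 0.035], [1, -7, 30, 0, 0, 0, 0.035], [1, -7, 30, 0, 0, 0, 0.035], [1, -7, 30, 0, 0, 0, 0.035], [1, -7, 35, 0, 0, 0, 0.04], [1, 0, 0, 0, 0, 0, 0], [1, 0, 0, 0, 0, 0, 0], [1, 0, 0, 0, 0, 0, 0]]]}}

```text
clock: 10.38
eef_pos: [551.0, -13.6, 181.9]
tool_rot: [-3.141, 0.001, 1.318]
force: [1.0, -0.2, 0.3]
width: 85.4
```

```bash
python3 - <<'E'
from m2 import *
s=ctrl.read_state();print({k:np.round(v,3) for k,v in s.items() if k in("eef_pos","tool_rot","force","width")})
p,d,c=grab("wrist","w7")
E
```

```text
{'eef_pos': array([551.02 , -13.557, 181.871]), 'tool_rot': array([-3.141e+00,  1.000e-03,  1.318e+00]), 'force': array([ 0.952, -0.161,  0.314]), 'width': np.float64(85.398)}
```

View pics/w7.png

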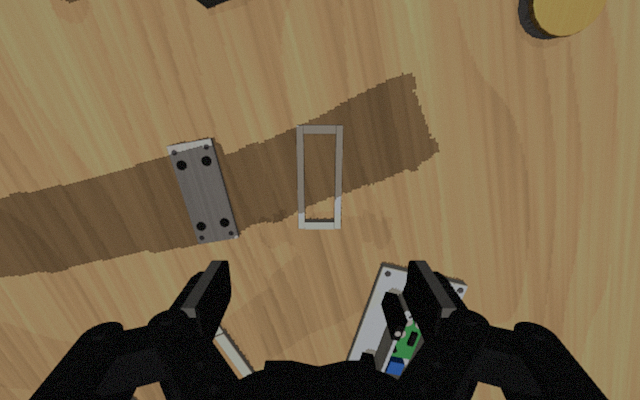

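```bash
python3 - <<'E'
from m2 import *
p,d,c=load("w7");W=pts(d,c)
k=comp(p,(285,110,360,240),lambda h:(h[...,1]<75)&(h[...,2]>65))
print(k.sum(),rect(k,10,c),np.nanmedian(W[k][:,2]))
k=comp(p,(155,130,245,250),lambda h:(h[...,1]<75)&(h[...,2]>45),3)
print(k.sum(),rect(k,10,c),np.nanmedian(W[k][:,2]))
E
```

```text
2030 (array([551.75799561, -13.13866425]), 111.10065460205078, 46.235023498535156, 75.68633270263672) 10.311090816344171
4299 (array([431.88970947,   1.68132401]), 110.56292724609375, 47.3988037109375, 85.47301483154297) 10.524050030207155
```

Emit:
{"api": "step_arm", "payload": {"deltas": [[[1, 0.7, 0.3, -30, 0, 0, 0.002], [1, 0, 0, -35, 0, 0, 0], [1, 0, 0, -35, 0, 0, 0], [1, 0, 0, -35, 0, 0, 0], [1, 0, 0, -20, 0, 0, 0], [1, 0, 0, -10, 0, 0, 0], [1, 0, 0, -4, 0, 0, 0], [1, 0, 0, 0, 0, 0, 0], [1, 0, 0, 0, 0, 0, 0], [1, 0, 0, 0, 0, 0, 0]]]}}

```text
clock: 11.27
eef_pos: [553.3, -13.0, 14.8]
tool_rot: [3.139, -0.001, 1.319]
force: [-0.1, -0.9, -0.3]
width: 85.1
```

Emit:
{"api": "step_arm", "payload": {"deltas": [[[1, -1, 0, -6, 0, 0, 0], [1, 0, 0, -2, 0, 0, 0], [1, 0, 0, 0, 0, 0, 0], [1, 0, 0, 0, 0, 0, 0]]]}}

```text
clock: 11.6
eef_pos: [551.0, -12.7, 5.4]
tool_rot: [3.142, -0.0, 1.32]
force: [0.2, 0.8, 0.2]
width: 85.5
```

Emit:
{"api": "step_arm", "payload": {"deltas": [[[0.3, 0, 0, 0, 0, 0, 0], [0, 0, 0, 0, 0, 0, 0], [0, 0, 0, 0, 0, 0, 0], [0, 0, 0, 0, 0, 0, 0], [0, 0, 0, 0, 0, 0, 0], [0, 0, 0, 0, 0, 0, 0]]]}}

```text
clock: 12.1
eef_pos: [551.3, -12.7, 6.1]
tool_rot: [3.141, -0.0, 1.32]
force: [-0.2, 0.2, 7.9]
width: 44.2
```

```bash
python3 - <<'E'
from m2 import *
s=ctrl.read_state();print({k:np.round(v,3) for k,v in s.items() if k in("eef_pos","tool_rot","force","width")})
p,d,c=grab("wrist","w8")
rob(p,d,c,"w8c",180,100,460,400,2)
E
```

```text
{'eef_pos': array([551.331, -12.656,   6.123]), 'tool_rot': array([ 3.141, -0.   ,  1.32 ]), 'force': array([-0.199,  0.195,  7.934]), 'width': np.float64(44.199)}
```

View pics/w8c.png

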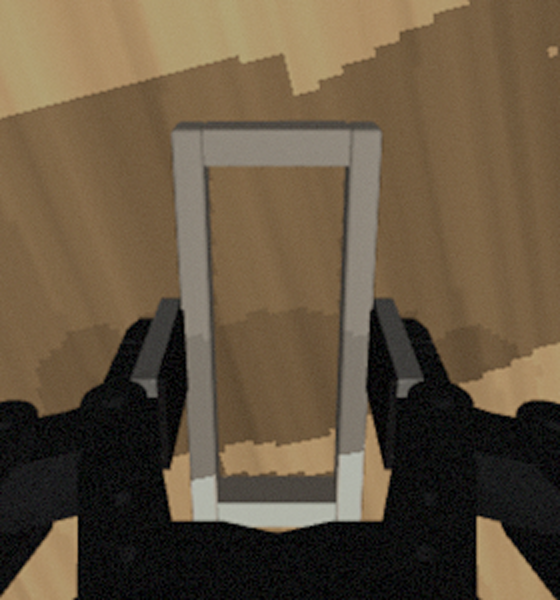

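```bash
python3 - <<'E'
from m2 import *
p,d,c=load("w8")
k=comp(p,(255,150,385,365),lambda h:(h[...,1]<75)&(h[...,2]>60)&True)
W=pts(d,c);print("z top",np.nanmedian(W[k][:,2]))
a,b=ray(266.7,164,10,c),ray(370.2,164,10,c);m=(a+b)/2;v=(b-a)[:2];print(np.linalg.norm(v))
ang=np.degrees(np.arctan2(v[1],v[0]))+90;u=np.array([np.cos(np.radians(ang)),np.sin(np.radians(ang))]);print(ang,m[:2]-55*u)
E
```

```text
z top 10.248738161606486
44.68678369185167
75.691909962325 [551.36939673 -13.04962896]
```

Emit:
{"api": "step_arm", "payload": {"deltas": [[[0, 0, 0, 15, 0, 0, 0], [0, 0, 0, 30, 0, 0, 0], [0, 0, 0, 40, 0, 0, 0], [0, 0, 0, 40, 0, 0, 0], [0, 0, 0, 0, 0, 0, 0], [0, 0, 0, 0, 0, 0, 0]]]}}

```text
clock: 12.65
eef_pos: [552.8, -12.8, 132.8]
tool_rot: [3.136, -0.001, 1.319]
force: [-0.8, 0.3, -0.8]
width: 43.9
```

```bash
python3 - <<'E'
from m2 import *
s=ctrl.read_state();print({k:np.round(v,3) for k,v in s.items() if k in("eef_pos","tool_rot","force","width")})
p,d,c=grab("wrist","w9");W=pts(d,c)
k=comp(p,(255,150,385,365),lambda h:(h[...,1]<75)&(h[...,2]>60))
print("spacer top-TCP",np.nanmedian(W[k][:,2])-s["eef_pos"][2])
rob(p,d,c,"w9c",180,100,460,400,1.5)
E
```

```text
{'eef_pos': array([552.807, -12.804, 132.838]), 'tool_rot': array([ 3.136e+00, -1.000e-03,  1.319e+00]), 'force': array([-0.84 ,  0.317, -0.777]), 'width': np.float64(43.887)}
spacer top-TCP 4.126145907197696
```

View pics/w9c.png

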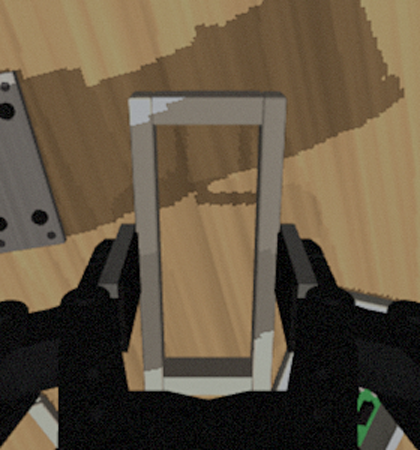

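Emit:
{"api": "step_arm", "payload": {"deltas": [[[0, 7, -30.5, 0, 0, 0, -0.035], [0, 7, -30.5, 0, 0, 0, -0.035], [0, 7, -30.5, 0, 0, 0, -0.036], [0, 7, -30.5, 0, 0, 0, -0.036], [0, 7, -30.5, 0, 0, 0, -0.036], [0, 7, -30.5, 0, 0, 0, -0.036], [0, 7, -30.5, 0, 0, 0, -0.036], [0, 0, 0, -10, 0, 0, 0], [0, 0, 0, 0, 0, 0, 0], [0, 0, 0, 0, 0, 0, 0]]]}}

```text
clock: 13.53
eef_pos: [598.4, -225.1, 117.9]
tool_rot: [-3.136, 0.0, 1.07]
force: [-0.0, 1.3, -0.5]
width: 44.3
```

Emit:
{"api": "step_arm", "payload": {"deltas": [[[0, 0, 0, 0, 0, 0, 0], [0, 0, 0, 0, 0, 0, 0], [0, 0, 0, 0, 0, 0, 0]]]}}

```text
clock: 13.78
eef_pos: [600.3, -224.9, 120.5]
tool_rot: [-3.141, -0.0, 1.072]
force: [0.8, 0.1, -0.3]
width: 44.4
```

Emit:
{"api": "step_arm", "payload": {"deltas": [[[0, 0.5, -1.7, -13, 0, 0, -0.002], [0, 0, 0, -13, 0, 0, 0], [0, 0, 0, -12, 0, 0, 0], [0, 0, 0, 0, 0, 0, 0], [0, 0, 0, 0, 0, 0, 0], [0, 0, 0, 0, 0, 0, 0], [0, 0, 0, 0, 0, 0, 0]]]}}

```text
clock: 14.37
eef_pos: [601.0, -228.1, 82.6]
tool_rot: [3.141, -0.0, 1.068]
force: [0.2, 0.6, -0.3]
width: 44.5
```

Emit:
{"api": "step_arm", "payload": {"deltas": [[[0, 0, 0.8, -6, 0, 0, 0.001], [0, 0, 0, -6, 0, 0, 0], [0, 0, 0, -6, 0, 0, 0], [0, 0, 0, -5, 0, 0, 0], [0, 0, 0, 0, 0, 0, 0], [0, 0, 0, 0, 0, 0, 0]]]}}

```text
clock: 14.87
eef_pos: [600.2, -227.1, 58.7]
tool_rot: [-3.141, 0.0, 1.069]
force: [0.5, -0.2, -0.8]
width: 44.2
```

```bash
python3 - <<'E'
from m2 import *
s=ctrl.read_state();print({k:np.round(v,3) for k,v in s.items() if k in("eef_pos","tool_rot","force","width")})
p,d,c=grab("wrist","w10")
rob(p,d,c,"w10c",180,100,460,400,2)
E
```

```text
{'eef_pos': array([ 600.186, -227.051,   58.683]), 'tool_rot': array([-3.141,  0.   ,  1.069]), 'force': array([ 0.48 , -0.21 , -0.766]), 'width': np.float64(44.174)}
```

View pics/w10c.png

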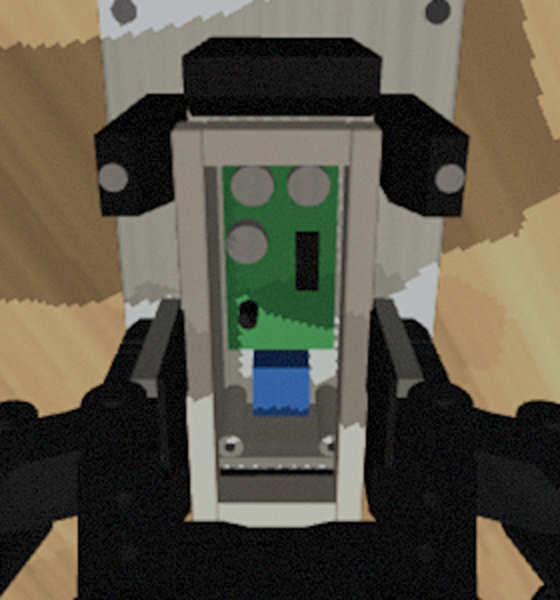

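Aligned, between the guides. Down to contact (TCP z ≈ 48).

Emit:
{"api": "step_arm", "payload": {"deltas": [[[0, 0, 0, -4, 0, 0, 0], [0, 0, 0, -4, 0, 0, 0], [0, 0, 0, -3, 0, 0, 0], [0, 0, 0, 0, 0, 0, 0], [0, 0, 0, 0, 0, 0, 0], [0, 0, 0, 0, 0, 0, 0]]]}}

```text
clock: 15.42
eef_pos: [600.6, -227.2, 48.2]
tool_rot: [3.142, -0.0, 1.069]
force: [0.6, -0.4, 0.3]
width: 44.5
```

Emit:
{"api": "step_arm", "payload": {"deltas": [[[0, 0, 0, -1.5, 0, 0, 0], [0, 0, 0, 0, 0, 0, 0], [0, 0, 0, 0, 0, 0, 0]]]}}

```text
clock: 15.67
eef_pos: [600.6, -227.2, 48.1]
tool_rot: [3.141, 0.0, 1.069]
force: [-2.4, 1.3, 9.9]
width: 44.2
```

Seated with 10 N. Release and rise.

Emit:
{"api": "step_arm", "payload": {"deltas": [[[0.5, 0, 0, 0, 0, 0, 0], [1, 0, 0, 0, 0, 0, 0], [1, 0, 0, 0, 0, 0, 0], [1, 0, 0, 0, 0, 0, 0], [1, 0, 0, 10, 0, 0, 0], [1, 0, 0, 30, 0, 0, 0], [1, 0, 0, 40, 0, 0, 0], [1, 0, 0, 40, 0, 0, 0], [1, 0, 0, 0, 0, 0, 0], [1, 0, 0, 0, 0, 0, 0]]]}}

```text
clock: 16.5
eef_pos: [602.5, -227.8, 170.4]
tool_rot: [3.135, -0.001, 1.069]
force: [-0.1, 0.1, -0.7]
width: 85.0
```

```bash
python3 - <<'E'
from m2 import *
s=ctrl.read_state();print({k:np.round(v,3) for k,v in s.items() if k in("eef_pos","tool_rot","force","width")})
p,d,c=grab("wrist","w11");W=pts(d,c)
rob(p,d,c,"w11c",220,60,420,300,2.5)
k=comp(p,(275,90,365,260),lambda h:(h[...,1]<75)&(h[...,2]>60)&(abs(W[...,2]-52)<5))
print(k.sum(),rect(k,52,c),np.nanmedian(W[k],0))
grab("top","t11")
E
```

```text
{'eef_pos': array([ 602.548, -227.781,  170.373]), 'tool_rot': array([ 3.135e+00, -1.000e-03,  1.069e+00]), 'force': array([-0.064,  0.138, -0.675]), 'width': np.float64(84.981)}
2800 (array([ 599.59692383, -229.65948486]), 114.02197265625, 45.897857666015625, 61.33382034301758) [ 603.1271749  -221.16247824   52.33807382]
```

View pics/w11c.png

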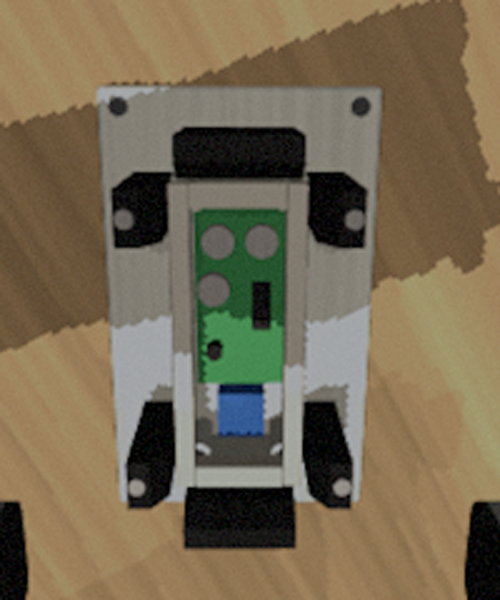

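View pics/t11.png

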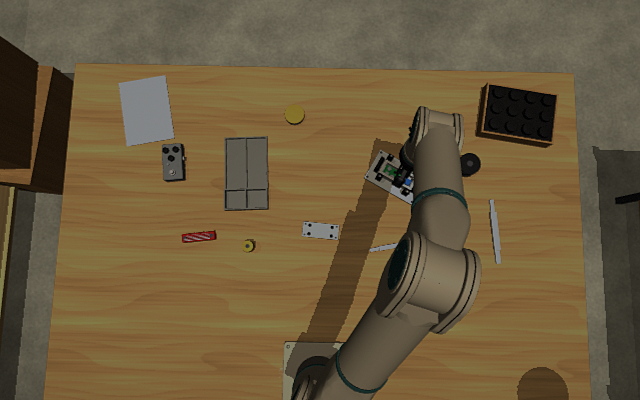

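Emit:
{"api": "step_arm", "payload": {"deltas": [[[1, -19, 25.5, 0, 0, 0, 0.047], [1, -19, 25.5, 0, 0, 0, 0.047], [1, -19, 25.5, 0, 0, 0, 0.047], [1, -19, 25.5, 0, 0, 0, 0.047], [1, -19, 25.5, 0, 0, 0, 0.047], [1, -19, 25.5, 0, 0, 0, 0.047], [1, -19, 25.5, 0, 0, 0, 0.047], [1, -19, 25.5, 0, 0, 0, 0.047], [1, -18.5, 25.5, 0, 0, 0, 0.047], [1, 0, 0, 0, 0, 0, 0]]]}}

```text
clock: 17.43
eef_pos: [424.6, 6.8, 165.7]
tool_rot: [-3.134, -0.001, 1.501]
force: [-0.7, -0.4, -0.2]
width: 85.5
```

Emit:
{"api": "step_arm", "payload": {"deltas": [[[1, 0, 0, 0, 0, 0, 0], [1, 0, 0, 0, 0, 0, 0], [1, 0, 0, 0, 0, 0, 0]]]}}

```text
clock: 17.68
eef_pos: [430.5, 1.4, 166.3]
tool_rot: [-3.141, 0.0, 1.49]
force: [-0.3, -0.7, -0.3]
width: 85.1
```

```bash
python3 - <<'E'
from m2 import *
s=ctrl.read_state();print({k:np.round(v,3) for k,v in s.items() if k in("eef_pos","tool_rot","force","width","qpos")})
p,d,c=grab("wrist","w12");W=pts(d,c)
k=comp(p,(280,90,380,260),lambda h:(h[...,1]<75)&(h[...,2]>45),5)
print(k.sum(),rect(k,10,c),np.nanmedian(W[k],0))
E
```

```text
{'qpos': array([ 0.131,  0.456, -0.274,  2.174,  0.235,  0.539, -0.4  ]), 'eef_pos': array([430.545,   1.362, 166.324]), 'tool_rot': array([-3.141,  0.   ,  1.49 ]), 'force': array([-0.258, -0.697, -0.322]), 'width': np.float64(85.089)}
4882 (array([431.17910767,   1.93104172]), 110.50629425048828, 46.221900939941406, 85.3333740234375) [431.54007863   6.24394043  10.42105896]
```

View pics/w12.png

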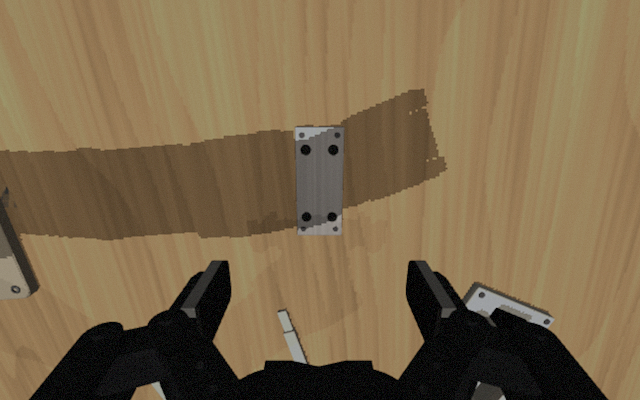

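Emit:
{"api": "step_arm", "payload": {"deltas": [[[1, 0.5, 0.5, -30, 0, 0, 0], [1, 0, 0, -35, 0, 0, 0], [1, 0, 0, -35, 0, 0, 0], [1, 0, 0, -30, 0, 0, 0], [1, 0, 0, -15, 0, 0, 0], [1, 0, 0, -7, 0, 0, 0], [1, 0, 0, 0, 0, 0, 0], [1, 0, 0, 0, 0, 0, 0], [1, 0, 0, 0, 0, 0, 0], [1, 0, 0, 0, 0, 0, 0]]]}}

```text
clock: 18.57
eef_pos: [430.4, 0.4, 32.0]
tool_rot: [-3.14, 0.007, 1.491]
force: [-0.1, -0.2, 0.4]
width: 85.2
```

```bash
python3 - <<'E'
from m2 import *
s=ctrl.read_state();print(s["qpos"].round(3),s["qd"].round(3),s["tau"].round(1))
E
```

```text
[ 0.097  0.741 -0.246  2.257  0.822  0.235 -0.974] [-0.004 -0.004 -0.002  0.002  0.01  -0.    -0.011] [  0.1 -45.2  -2.1  -3.6  -0.    0.    0. ]
```

Emit:
{"api": "step_arm", "payload": {"deltas": [[[1, 0, 0, -10, 0, 0, 0], [1, 0, 0, -5, 0, 0, 0], [1, 0, 0, 0, 0, 0, 0], [1, 0, 0, 0, 0, 0, 0]]]}}

```text
clock: 18.9
eef_pos: [430.0, 0.6, 16.9]
tool_rot: [-3.139, 0.007, 1.492]
force: [-0.3, 0.2, 0.1]
width: 85.2
```

```bash
python3 - <<'E'
from m2 import *
s=ctrl.read_state();print(s["qpos"].round(3),s["qd"].round(3),s["tau"].round(1))
E
```

```text
[ 0.117  0.779 -0.276  2.26   1.014  0.235 -1.163] [-0.004 -0.005  0.001  0.001 -0.007 -0.001  0.001] [  0.1 -45.9  -2.6  -2.8   0.1   0.   -0.1]
```

Emit:
{"api": "step_arm", "payload": {"deltas": [[[1, 0.5, 0, -4, 0, 0, 0], [1, 0.5, 0.5, -4, 0, 0, 0], [1, 0, 0, -2, 0, 0, 0], [1, 0, 0, 0, 0, 0, 0], [1, 0, 0, 0, 0, 0, 0]]]}}

```text
clock: 19.32
eef_pos: [430.8, 1.2, 6.8]
tool_rot: [-3.139, 0.007, 1.492]
force: [0.4, -0.0, -0.2]
width: 85.6
```

```bash
python3 - <<'E'
from m2 import *
s=ctrl.read_state();print(s["eef_pos"],s["tool_rot"],s["qpos"].round(4))
E
```

```text
[430.83676943   1.18164604   6.78437942] [-3.13911882  0.00673207  1.49200691] [ 0.1235  0.8039 -0.2872  2.2579  1.1197  0.2356 -1.2669]
```

Emit:
{"api": "step_arm", "payload": {"deltas": [[[0.4, 0, 0, -1.5, 0, 0, 0], [0, 0, 0, 0, 0, 0, 0], [0, 0, 0, 0, 0, 0, 0], [0, 0, 0, 0, 0, 0, 0], [0, 0, 0, 0, 0, 0, 0], [0, 0, 0, 0, 0, 0, 0]]]}}

```text
clock: 19.82
eef_pos: [431.2, 1.3, 6.1]
tool_rot: [-3.141, 0.007, 1.492]
force: [-1.3, 0.5, 15.3]
width: 44.4
```

```bash
python3 - <<'E'
from m2 import *
s=ctrl.read_state();print(s["eef_pos"],s["tool_rot"],s["qpos"].round(4))
p,d,c=grab("wrist","w13")
rob(p,d,c,"w13c",180,100,460,400,2)
W=pts(d,c)
k=comp(p,(255,150,385,365),lambda h:(h[...,1]<75)&(h[...,2]>50))
print(np.nanmedian(W[k][:,2]))
E
```

```text
[431.18736442   1.30403995   6.07165823] [-3.14068257  0.00667638  1.49218646] [ 0.1247  0.8057 -0.2895  2.2584  1.1375  0.236  -1.2845]
10.492369574839206
```

View pics/w13c.png

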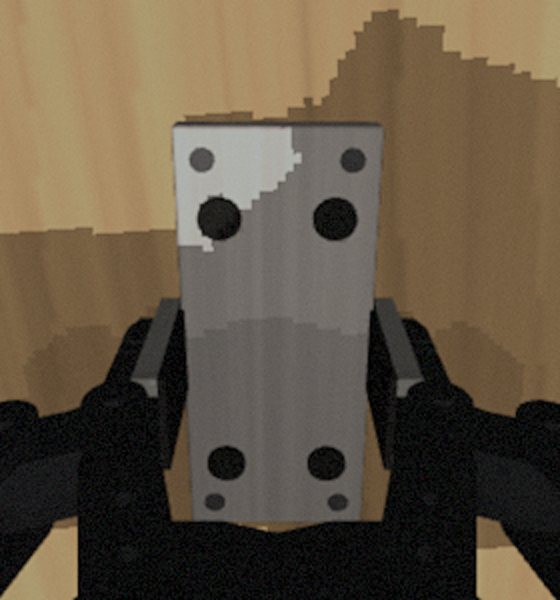

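```bash
python3 - <<'E'
from m2 import *
p,d,c=load("w13")
a,b=ray(267,163,10,c),ray(371,163,10,c);m=(a+b)/2;v=(b-a)[:2]
ang=np.degrees(np.arctan2(v[1],v[0]))+90;u=np.array([np.cos(np.radians(ang)),np.sin(np.radians(ang))]);print(np.linalg.norm(v),ang,m[:2]-55*u)
F=[ray(180+x/2,100+y/2,11,c)[:2] for x,y in((219,219),(335,219),(326,463),(226,463))];print("feet",np.mean(F,0))
E
```

```text
44.69990365913712 85.5870240643561 [431.55903594   1.51574322]
feet [431.22108137   1.49777361]
```

Emit:
{"api": "step_arm", "payload": {"deltas": [[[0, 0, 0, 10, 0, 0, 0], [0, 0, 0, 20, 0, 0, 0], [0, 0, 0, 30, 0, 0, 0], [0, 0, 0, 30, 0, 0, 0], [0, 0, 0, 35, 0, 0, 0], [0, 0, 0, 0, 0, 0, 0], [0, 0, 0, 0, 0, 0, 0]]]}}

```text
clock: 20.45
eef_pos: [431.7, 0.8, 131.3]
tool_rot: [3.141, 0.006, 1.491]
force: [-0.1, -0.7, -1.2]
width: 43.9
```

```bash
python3 - <<'E'
from m2 import *
s=ctrl.read_state();print(s["eef_pos"],s["tool_rot"],s["qpos"].round(4),s["force"],s["width"])
p,d,c=grab("wrist","w14");W=pts(d,c)
rob(p,d,c,"w14c",180,100,460,400,1.5)
k=comp(p,(255,150,385,365),lambda h:(h[...,1]<75)&(h[...,2]>50))
print(np.nanmedian(W[k][:,2])-s["eef_pos"][2])
E
```

```text
[431.66105846   0.81469585 131.29243913] [3.14094712 0.00642835 1.49061614] [ 0.412   0.6006 -0.6996  2.1954  0.7262  0.5906 -0.9111] [-0.06066917 -0.74913718 -1.22911793] 43.9352581976072
4.347427204637256
```

View pics/w14c.png

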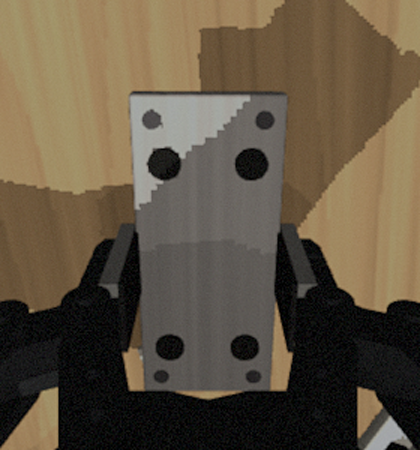

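Emit:
{"api": "step_arm", "payload": {"deltas": [[[0, 18.8, -25.3, 0, 0, 0, -0.047], [0, 18.8, -25.3, 0, 0, 0, -0.047], [0, 18.8, -25.3, 0, 0, 0, -0.047], [0, 18.8, -25.3, 0, 0, 0, -0.047], [0, 18.8, -25.3, 0, 0, 0, -0.047], [0, 18.8, -25.3, 0, 0, 0, -0.047], [0, 18.8, -25.3, 0, 0, 0, -0.047], [0, 18.8, -25.3, 0, 0, 0, -0.047], [0, 18.6, -25.3, 0, 0, 0, -0.045], [0, 0, 0, 0, 0, 0, 0]]]}}

```text
clock: 21.33
eef_pos: [601.3, -233.6, 127.0]
tool_rot: [-3.141, 0.011, 1.062]
force: [0.7, -0.5, -1.2]
width: 44.2
```

Emit:
{"api": "step_arm", "payload": {"deltas": [[[0, 0, 0, 0, 0, 0, 0], [0, 0, 0, 0, 0, 0, 0], [0, 0, 0, 0, 0, 0, 0], [0, 0, 0, 0, 0, 0, 0]]]}}

```text
clock: 21.67
eef_pos: [599.0, -224.9, 129.4]
tool_rot: [-3.137, 0.007, 1.074]
force: [-0.5, 1.0, -2.0]
width: 44.0
```

Emit:
{"api": "step_arm", "payload": {"deltas": [[[0, 0.5, -1.2, -13, 0, 0, -0.002], [0, 0, 0, -13, 0, 0, 0], [0, 0, 0, -12, 0, 0, 0], [0, 0, 0, 0, 0, 0, 0], [0, 0, 0, 0, 0, 0, 0], [0, 0, 0, 0, 0, 0, 0], [0, 0, 0, 0, 0, 0, 0]]]}}

```text
clock: 22.25
eef_pos: [600.7, -227.6, 92.4]
tool_rot: [-3.14, 0.006, 1.069]
force: [-0.6, -0.1, -1.3]
width: 43.8
```

```bash
python3 - <<'E'
from m2 import *
s=ctrl.read_state();print(s["eef_pos"],s["tool_rot"],s["force"],s["width"])
E
```

```text
[ 600.66784126 -227.61713695   92.35570524] [-3.13955037  0.0061326   1.06897864] [-0.6094628  -0.06581335 -1.34868661] 43.82645279143936
```

Emit:
{"api": "step_arm", "payload": {"deltas": [[[0, 0, 0.2, -8, 0, 0, 0], [0, 0, 0, -8, 0, 0, 0], [0, 0, 0, -8, 0, 0, 0], [0, 0, 0, -6, 0, 0, 0], [0, 0, 0, 0, 0, 0, 0], [0, 0, 0, 0, 0, 0, 0], [0, 0, 0, 0, 0, 0, 0]]]}}

```text
clock: 22.83
eef_pos: [600.4, -227.3, 62.0]
tool_rot: [-3.139, 0.006, 1.069]
force: [-0.2, -0.1, -1.6]
width: 43.7
```

Emit:
{"api": "step_arm", "payload": {"deltas": [[[0, 0, 0, -3, 0, 0, 0], [0, 0, 0, -3, 0, 0, 0], [0, 0, 0, -1.5, 0, 0, 0], [0, 0, 0, 0, 0, 0, 0], [0, 0, 0, 0, 0, 0, 0]]]}}

```text
clock: 23.25
eef_pos: [601.1, -227.6, 57.5]
tool_rot: [-3.141, 0.007, 1.069]
force: [-3.9, 1.0, 17.1]
width: 44.1
```

```bash
python3 - <<'E'
from m2 import *
p,d,c=grab("wrist","w15");W=pts(d,c)
s=ctrl.read_state();print(s["eef_pos"],s["tool_rot"],s["force"],s["width"])
rob(p,d,c,"w15c",180,80,460,400,1.8)
k=comp(p,(255,150,385,365),lambda h:(h[...,1]<75)&(h[...,2]>50))
print(np.nanmedian(W[k][:,2])-s["eef_pos"][2])
p,d,c=grab("scene","s15");rob(p,d,c,"s15c",200,210,340,310,5)
E
```

```text
[ 601.12284206 -227.53934422   57.45713906] [-3.14113522  0.00704179  1.0687044 ] [-2.7057141   0.98044869 17.03202598] 44.11612344193622
4.270319434468448
```

View pics/w15c.png

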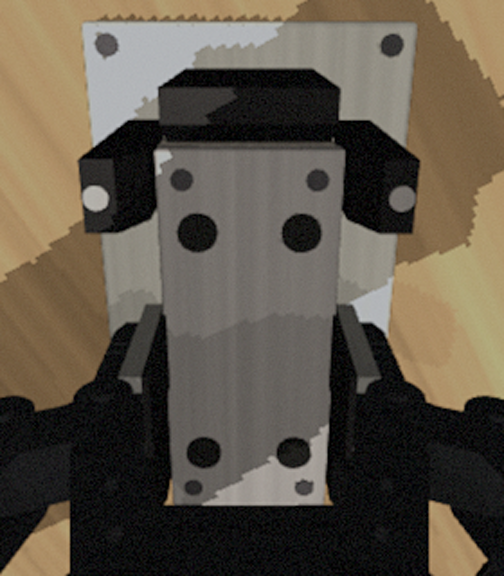

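View pics/s15c.png

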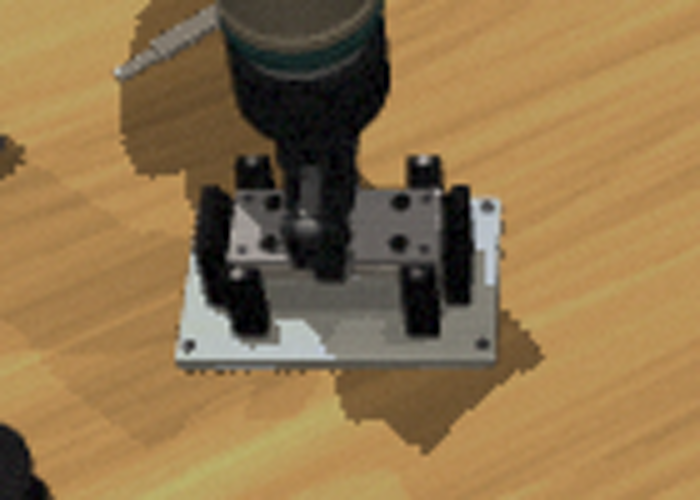

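Emit:
{"api": "step_arm", "payload": {"deltas": [[[0, 0, 0, 1, 0, 0, 0], [0, 0, 0, 0, 0, 0, 0], [0.55, 0, 0, 0, 0, 0, 0], [0.8, 0, 0, 0, 0, 0, 0], [1, 0, 0, 0, 0, 0, 0], [1, 0, 0, 0, 0, 0, 0], [1, 0, 0, 0, 0, 0, 0]]]}}

```text
clock: 23.93
eef_pos: [600.0, -227.4, 55.2]
tool_rot: [-3.138, 0.007, 1.069]
force: [0.5, 0.7, 0.8]
width: 85.6
```

Emit:
{"api": "step_arm", "payload": {"deltas": [[[1, 0, 0, 10, 0, 0, 0], [1, 0, 0, 30, 0, 0, 0], [1, 0, 0, 40, 0, 0, 0], [1, 0, 0, 40, 0, 0, 0], [1, 0, 0, 0, 0, 0, 0], [1, 0, 0, 0, 0, 0, 0], [1, 0, 0, 0, 0, 0, 0]]]}}

```text
clock: 24.52
eef_pos: [599.8, -227.7, 175.7]
tool_rot: [-3.139, 0.007, 1.069]
force: [-0.1, -0.4, 0.4]
width: 85.5
```

```bash
python3 - <<'E'
from m2 import *
s=ctrl.read_state();print(s["eef_pos"],s["tool_rot"],s["force"],s["width"])
p,d,c=grab("wrist","w16");W=pts(d,c)
rob(p,d,c,"w16c",220,60,420,300,2.5)
k=comp(p,(275,90,365,260),lambda h:(h[...,1]<75)&(h[...,2]>45)&(abs(W[...,2]-58)<9))
print(k.sum(),rect(k,58,c))
Q=W[k];Q=Q[np.isfinite(Q).all(1)];A=np.c_[Q[:,:2]-[600.8,-227],np.ones(len(Q))];sol=np.linalg.lstsq(A,Q[:,2],rcond=None)[0];print("plane tilt",sol)
E
```

```text
[ 599.82938686 -227.69768145  175.7331033 ] [-3.13886531  0.00719353  1.0688059 ] [-0.09159503 -0.39698394  0.35842321] 85.53111280072497
6177 (array([ 602.09851074, -226.55517578]), 111.42818450927734, 46.39887237548828, 61.34855270385742)
plane tilt [ 7.08604097e-03 -5.34099978e-03  5.83830176e+01]
```

View pics/w16c.png

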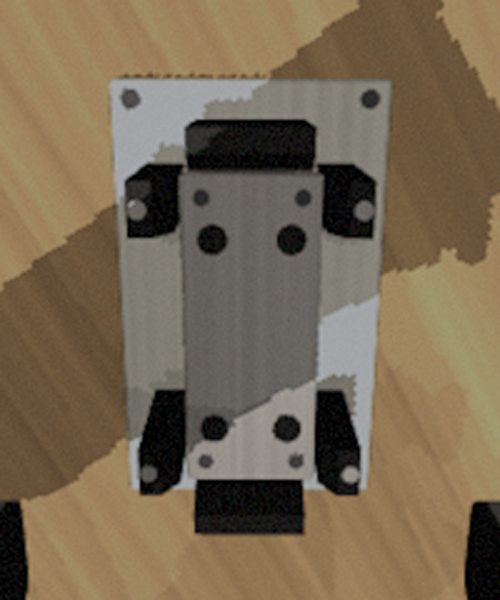

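Emit:
{"api": "step_arm", "payload": {"deltas": [[[1, -21, 1, 0, 0, -0.001, 0.0704], [1, -21, 1, 0, 0, -0.001, 0.0704], [1, -21, 1, 0, 0, -0.001, 0.0704], [1, -21, 1, 0, 0, -0.001, 0.0704], [1, -21, 1, 0, 0, -0.001, 0.0704], [1, -21, 1, 0, 0, -0.001, 0.0704], [1, -21, 1, 0, 0, -0.001, 0.0704], [1, -21, 1, 0, 0, 0, 0.0704], [1, -21, 1, 0, 0, 0, 0.0704], [1, -21, 1, 0, 0, 0, 0.0704]]]}}

```text
clock: 25.4
eef_pos: [388.2, -217.0, 174.3]
tool_rot: [3.14, 0.003, 1.777]
force: [0.4, 0.0, 0.9]
width: 85.4
```

Emit:
{"api": "step_arm", "payload": {"deltas": [[[1, 0, 0, 0, 0, 0, 0], [1, 0, 0, 0, 0, 0, 0], [1, 0, 0, 0, 0, 0, 0], [1, 0, 0, 0, 0, 0, 0]]]}}

```text
clock: 25.73
eef_pos: [391.1, -217.3, 175.2]
tool_rot: [3.137, 0.004, 1.773]
force: [0.5, -0.1, 0.2]
width: 85.7
```

```bash
python3 - <<'E'
from m2 import *
s=ctrl.read_state();print(s["eef_pos"],s["tool_rot"],s["qpos"].round(3))
p,d,c=grab("wrist","w17");grab("top","t17")
E
```

```text
[ 391.11638645 -217.33647367  175.19889558] [3.13698855 0.00414019 1.77253136] [ 1.059  0.585 -0.899  2.119  0.689  0.752 -0.086]
```

View pics/w17.png

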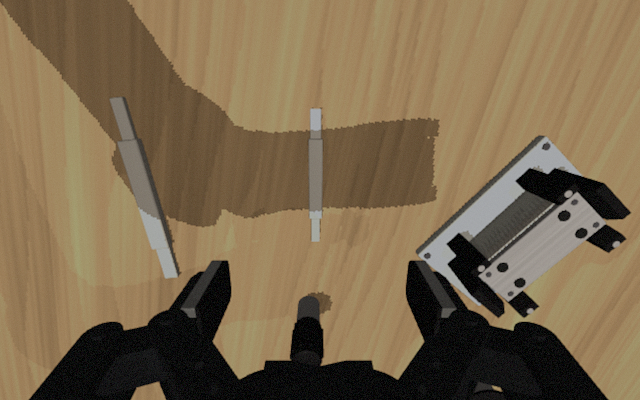

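View pics/t17.png

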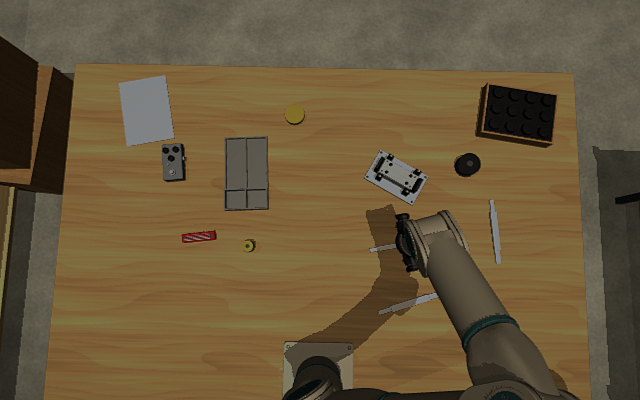

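```bash
python3 - <<'E'
from m2 import *
p,d,c=load("w17");W=pts(d,c)
for b in((295,95,335,255),(100,85,190,285)):
    k=comp(p,b,lambda h:(h[...,1]<70)&(h[...,2]>70));print(k.sum(),rect(k,6.5,c),np.nanpercentile(W[k][:,2],[20,50,90]))
E
```

```text
1648 (array([ 388.51568604, -216.62548828]), 139.07095336914062, 13.923608779907227, 101.8694715499878) [5.45199587 7.91682409 9.08949405]
3204 (array([ 219.27236938, -269.91705322]), 195.9930419921875, 21.634313583374023, 107.88017463684082) [ 7.61543609 11.13416653 12.39138153]
```

Emit:
{"api": "step_arm", "payload": {"deltas": [[[1, -2.2, 0.7, -30, 0, 0, 0.002], [1, 0, 0, -35, 0, 0, 0], [1, 0, 0, -35, 0, 0, 0], [1, 0, 0, -30, 0, 0, 0], [1, 0, 0, -15, 0, 0, 0], [0.5, 0, 0, -8, 0, 0, 0], [0.5, 0, 0, 0, 0, 0, 0], [0.5, 0, 0, 0, 0, 0, 0], [0.5, 0, 0, 0, 0, 0, 0], [0.5, 0, 0, 0, 0, 0, 0]]]}}

```text
clock: 26.67
eef_pos: [388.7, -217.0, 23.2]
tool_rot: [3.136, 0.006, 1.775]
force: [-0.5, -0.7, -0.2]
width: 42.9
```

```bash
python3 - <<'E'
from m2 import *
s=ctrl.read_state();print(s["eef_pos"],s["tool_rot"],s["qpos"].round(3))
E
```

```text
[ 388.72610394 -217.0011978    23.1732965 ] [3.13634196 0.00568753 1.77466661] [ 0.8    0.812 -0.527  2.223  1.162  0.411 -0.503]
```

Emit:
{"api": "step_arm", "payload": {"deltas": [[[0.5, 0, 0, -6, 0, 0, 0], [0.5, 0, 0, -5, 0, 0, 0], [0.5, 0, 0, -2, 0, 0, 0], [0.5, 0, 0, 0, 0, 0, 0], [0.5, 0, 0, 0, 0, 0, 0]]]}}

```text
clock: 27.08
eef_pos: [388.1, -216.8, 9.6]
tool_rot: [3.138, 0.005, 1.775]
force: [0.4, -0.3, 0.1]
width: 42.6
```

Emit:
{"api": "step_arm", "payload": {"deltas": [[[0.2, 0, 0, 0, 0, 0, 0], [0, 0, 0, 0, 0, 0, 0], [0, 0, 0, 0, 0, 0, 0], [0, 0, 0, 0, 0, 0, 0], [0, 0, 0, 0, 0, 0, 0]]]}}

```text
clock: 27.5
eef_pos: [388.1, -216.8, 9.9]
tool_rot: [3.137, 0.005, 1.775]
force: [-0.5, 0.7, 6.0]
width: 11.5
```

```bash
python3 - <<'E'
from m2 import *
s=ctrl.read_state();print(s["eef_pos"],s["tool_rot"],s["qpos"].round(3),s["force"],s["width"])
p,d,c=grab("wrist","w18");rob(p,d,c,"w18c",180,60,460,400,1.75)
E
```

```text
[ 388.13945364 -216.8230792     9.87864958] [3.13736239 0.00533508 1.77496302] [ 0.774  0.833 -0.488  2.226  1.22   0.38  -0.557] [-0.46607693  0.74260259  6.02186102] 11.533160769309173
```

View pics/w18c.png

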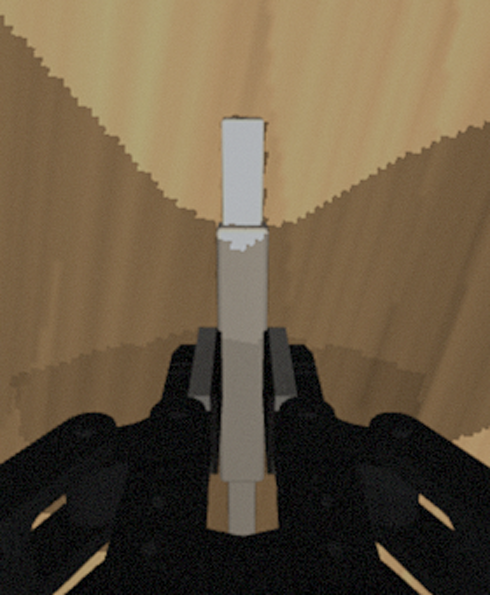

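Emit:
{"api": "step_arm", "payload": {"deltas": [[[0, 0, 0, 15, 0, 0, 0], [0, 0, 0, 35, 0, 0, 0], [0, 0, 0, 35, 0, 0, 0], [0, 0, 0, 35, 0, 0, 0], [0, 17.5, 30, 35, 0, 0, 0.1], [0, 17.5, 30, 20, 0, 0, 0.1], [0, 17.5, 30, 0, 0, 0, 0.1], [0, 17.5, 30, 0, 0, 0, 0.1], [0, 17.5, 30, 0, 0, 0, 0.1], [0, 17.5, 30, 0, 0, 0, 0.1]]]}}

```text
clock: 28.38
eef_pos: [490.7, -40.4, 179.2]
tool_rot: [3.138, 0.005, 2.379]
force: [-0.7, -0.2, 0.4]
width: 11.6
```

Emit:
{"api": "step_arm", "payload": {"deltas": [[[0, 17.5, 30, 0, 0, 0, 0.1], [0, 17.5, 30, 0, 0, 0, 0.1], [0, 17.5, 30, 0, 0, 0, 0.1], [0, 17.5, 30, 0, 0, 0, 0.1], [0, 17.5, 30, 0, 0, 0, 0.1], [0, 17.5, 30, 0, 0, 0, 0.1], [0, 17.5, 30, 0, 0, 0, 0.1], [0, 17.5, 30, 0, 0, 0, 0.1], [0, 0, 0, 0, 0, 0, 0], [0, 0, 0, 0, 0, 0, 0]]]}}

```text
clock: 29.22
eef_pos: [629.8, 201.1, 178.4]
tool_rot: [3.136, 0.004, -3.106]
force: [-0.3, -0.5, -0.1]
width: 11.5
```

Emit:
{"api": "step_arm", "payload": {"deltas": [[[0, 0, 0, 0, 0, 0, 0], [0, 0, 0, 0, 0, 0, 0], [0, 0, 0, 0, 0, 0, 0]]]}}

```text
clock: 29.47
eef_pos: [630.3, 196.7, 179.0]
tool_rot: [3.139, 0.005, -3.11]
force: [1.1, -0.0, -0.0]
width: 11.6
```

```bash
python3 - <<'E'
from m2 import *
s=ctrl.read_state();print(s["eef_pos"],s["tool_rot"],s["qpos"].round(3),s["force"],s["width"])
p,d,c=grab("wrist","w19")
E
```

```text
[630.2657566  196.70241334 178.96908898] [ 3.13923859  0.00470159 -3.11014233] [ 0.209  0.945 -1.103  1.533  0.882  1.216  0.558] [ 1.09978392 -0.00459944 -0.04723395] 11.586266681398003
```

View pics/w19.png

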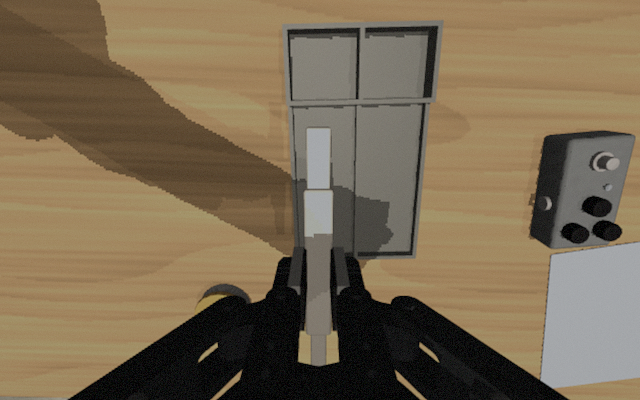

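```bash
python3 - <<'E'
from m2 import *
p,d,c=load("w19");W=pts(d,c)
k=comp(p,(270,15,450,275),lambda h:(h[...,1]<60)&(h[...,2]>20))
m=W[...,2]
print("zs floor",np.nanmedian(m[60:90,300:345]),np.nanmedian(m[120:180,375:405]))
rim=k&(m>10.5)&(m<17.5);
print("lane rim med", np.nanmedian(m[rim]))
rimc=k&(m>24.5)&(m<31)
for nm,r,z in(("cells z28",rimc,28),):
    print(nm,r.sum(),rect(r,z,c))
for (u,v,z) in((283,25,28),(442,22,28),(415,258,14),(438,102,28),(285,104,28)):
    print((u,v),ray(u,v,z,c).round(1))
t,dt,ct=load("t17");Wt=pts(dt,ct)
rob(p,d,c,"w19c",270,10,450,275,2.2)
E
```

```text
zs floor 4.507121529709458 4.427191212623313
lane rim med 14.203428300035238
cells z28 2856 (array([521.98962402, 230.43994141]), 131.6374053955078, 64.12633514404297, 93.085214138031)
(283, 25) [494.3 163.9  28. ]
(442, 22) [487.8 293.8  28. ]
(415, 258) [713.7 306.4  14. ]
(438, 102) [550.  300.5  28. ]
(285, 104) [556.1 165.4  28. ]
```

View pics/w19c.png

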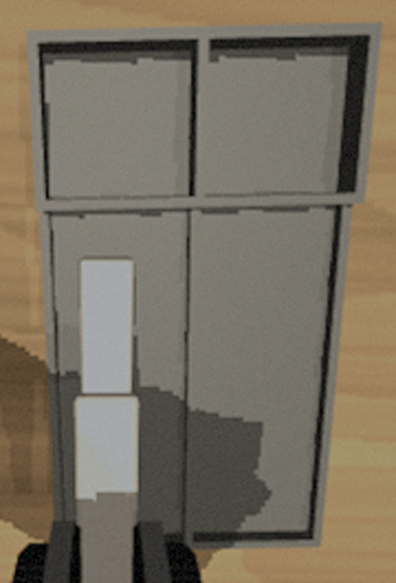

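Emit:
{"api": "step_arm", "payload": {"deltas": [[[0, 5.3, 7.8, -25, 0, 0, 0.022], [0, 0, 0, -30, 0, 0, 0], [0, 0, 0, -30, 0, 0, 0], [0, 0, 0, -25, 0, 0, 0], [0, 0, 0, -15, 0, 0, 0], [0, 0, 0, 0, 0, 0, 0], [0, 0, 0, 0, 0, 0, 0], [0, 0, 0, 0, 0, 0, 0], [0, 0, 0, 0, 0, 0, 0]]]}}

```text
clock: 30.27
eef_pos: [636.7, 207.1, 56.2]
tool_rot: [3.136, 0.008, -3.087]
force: [0.6, -0.8, 0.3]
width: 11.6
```

Emit:
{"api": "step_arm", "payload": {"deltas": [[[0, 0, -1, -12, 0, 0, 0], [0, 0, 0, -12, 0, 0, 0], [0, 0, 0, -8, 0, 0, 0], [0, 0, 0, -5, 0, 0, 0], [0, 0, 0, 0, 0, 0, 0], [0, 0, 0, 0, 0, 0, 0], [0, 0, 0, 0, 0, 0, 0]]]}}

```text
clock: 30.85
eef_pos: [635.7, 205.8, 17.2]
tool_rot: [3.137, 0.005, -3.086]
force: [-0.4, 0.2, -0.0]
width: 12.0
```

Emit:
{"api": "step_arm", "payload": {"deltas": [[[0, 0, 0, -2, 0, 0, 0], [0, 0, 0, -1.5, 0, 0, 0], [0, 0, 0, 0, 0, 0, 0], [0, 0, 0, 0, 0, 0, 0]]]}}

```text
clock: 31.18
eef_pos: [635.9, 205.6, 14.0]
tool_rot: [3.137, 0.006, -3.086]
force: [-0.3, -0.4, 2.4]
width: 11.7
```

Emit:
{"api": "step_arm", "payload": {"deltas": [[[0.27, 0, 0, 0, 0, 0, 0], [0.27, 0, 0, 0, 0, 0, 0], [0.27, 0, 0, 0, 0, 0, 0], [0.27, 0, 0, 5, 0, 0, 0], [0.27, 0, 0, 20, 0, 0, 0], [1, 0, 0, 35, 0, 0, 0], [1, 0, 0, 35, 0, 0, 0], [1, 0, 0, 35, 0, 0, 0], [1, 0, 0, 35, 0, 0, 0], [1, 0, 0, 0, 0, 0, 0]]]}}

```text
clock: 32.02
eef_pos: [638.2, 209.0, 188.4]
tool_rot: [3.131, 0.016, -3.086]
force: [-0.8, 1.7, 1.4]
width: 81.6
```

```bash
python3 - <<'E'
from m2 import *
s=ctrl.read_state();print(s["eef_pos"],s["tool_rot"],s["qpos"].round(3),s["force"],s["width"])
p,d,c=grab("wrist","w20");W=pts(d,c)
k=comp(p,(280,60,380,290),lambda h:(h[...,1]<60)&(h[...,2]>125));print(k.sum(),rect(k,10.5,c),np.nanpercentile(W[k][:,2],[5,50,95]))
E
```

```text
[638.245128   208.95057445 188.44486966] [ 3.13133223  0.01638585 -3.085985  ] [ 0.194  0.945 -1.112  1.504  0.882  1.229  0.583] [-0.83337186  1.71448146  1.38002815] 81.60633553415364
3079 (array([617.82562256, 202.07304382]), 119.0930404663086, 55.8900146484375, 2.332395553588867) [ 3.45134303  5.25255546 13.03406627]
```

View pics/w20.png

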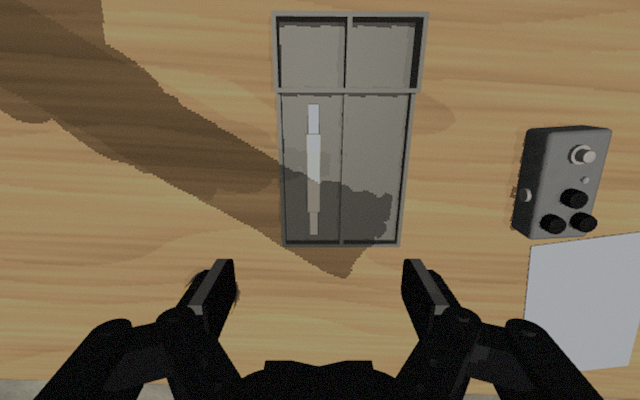

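```bash
python3 - <<'E'
from m2 import *
s=ctrl.read_state();print(s["clock"])
for n in("top","scene"):
    p,d,c=grab(n,n[0]+"20");W=pts(d,c)
    h=cv2.cvtColor(p,cv2.COLOR_RGB2HSV).astype(int)
    k=((h[...,0]<8)|(h[...,0]>172))&(h[...,1]>110)&(h[...,2]>60)&(W[...,2]>8)&(W[...,2]<40)
    k=cv2.morphologyEx(k.astype(np.uint8),cv2.MORPH_CLOSE,np.ones((5,5),np.uint8))
    nn,l,st,ce=cv2.connectedComponentsWithStats(k);i=1+np.argmax(st[1:,4]);kk=(l==i)
    print(n,ce[i],st[i],rect(kk,22,c),np.nanpercentile(W[kk][:,2],[50,95]))
    # drivers
E
```

```text
32.0667
top [197.99272727 236.36363636] [182 231  33  12 275] (array([402.53045654, 366.78759766]), 97.17764282226562, 24.987558364868164, 97.14680290222168) [22.32024088 26.88181397]
scene [392.39583333 155.02083333] [389 151   8  10  48] (array([411.5098877 , 322.46502686]), 48.499916076660156, 20.549243927001953, 131.50238418579102) [19.94171951 25.14518753]
```

View pics/t20.png

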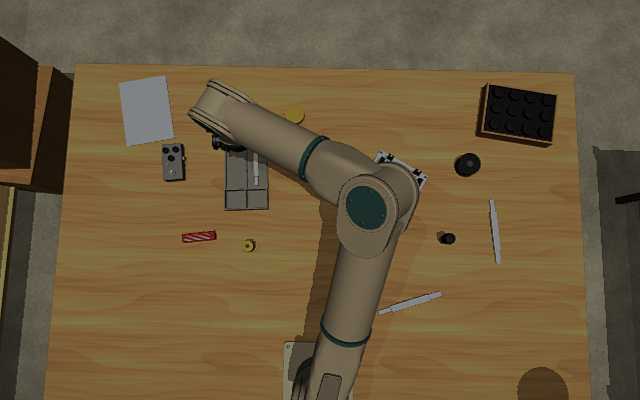

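Emit:
{"api": "step_arm", "payload": {"deltas": [[[1, -15.5, 10.5, 0, 0, 0, -0.1], [1, -15.5, 10.5, 0, 0, 0, -0.1], [1, -15.5, 10.5, 0, 0, 0, -0.1], [1, -15.5, 10.5, 0, 0, 0, -0.1], [1, -15.5, 10.5, 0, 0, 0, -0.1], [1, -15.5, 10.5, 0, 0, 0, -0.1], [1, -15.5, 10.5, 0, 0, 0, -0.1], [1, -15.5, 10.5, 0, 0, 0, -0.1], [1, -15.5, 10.5, 0, 0, 0, -0.1], [1, -15.5, 10.5, 0, 0, 0, -0.1]]]}}

```text
clock: 33.0
eef_pos: [479.1, 309.9, 177.3]
tool_rot: [3.141, 0.005, 2.192]
force: [-0.7, 0.3, 0.2]
width: 85.3
```

Emit:
{"api": "step_arm", "payload": {"deltas": [[[1, -15.5, 10.5, 0, 0, 0, -0.1], [1, -15.5, 10.5, 0, 0, 0, -0.1], [1, -15.5, 10.5, 0, 0, 0, -0.1], [1, -15.5, 10.5, 0, 0, 0, -0.1], [1, -15.5, 10.5, 0, 0, 0, -0.1], [1, 0, 0, 0, 0, 0, 0], [1, 0, 0, 0, 0, 0, 0], [1, 0, 0, 0, 0, 0, 0], [1, 0, 0, 0, 0, 0, 0], [1, 0, 0, 0, 0, 0, 0]]]}}

```text
clock: 33.83
eef_pos: [404.0, 361.9, 178.1]
tool_rot: [3.138, 0.006, 1.696]
force: [0.4, -0.8, -0.1]
width: 85.5
```

```bash
python3 - <<'E'
from m2 import *
s=ctrl.read_state();print(s["eef_pos"],s["tool_rot"],s["qpos"].round(3))
p,d,c=grab("wrist","w21");W=pts(d,c)
h=cv2.cvtColor(p,cv2.COLOR_RGB2HSV).astype(int)
k=comp(p,(200,60,440,290),lambda h:((h[...,0]<8)|(h[...,0]>172))&(h[...,1]>110)&(h[...,2]>50)&(W[...,2]>15),7)
print(k.sum(),rect(k,22,c),np.nanpercentile(W[k][:,2],[5,50,95]))
E
```

```text
[403.98863833 361.85409349 178.0658497 ] [3.13827342 0.00550061 1.69556566] [-0.3    0.66  -0.76   1.869  0.601  0.858 -1.242]
2316 (array([404.42190552, 369.64941406]), 96.78865814208984, 24.902013778686523, 97.2628116607666) [20.33508777 22.40410474 23.95911426]
```

View pics/w21.png

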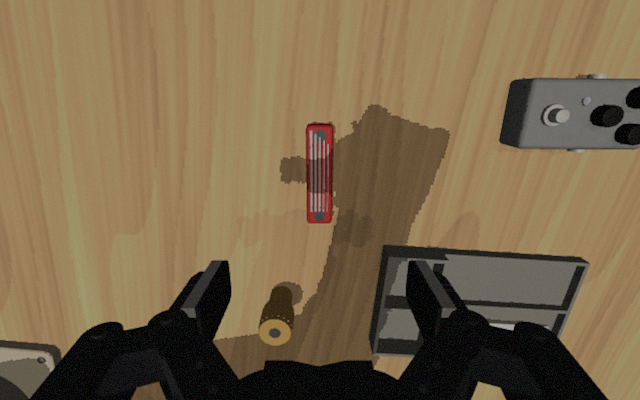

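Emit:
{"api": "step_arm", "payload": {"deltas": [[[1, 0.4, 7.8, -30, 0, 0, 0.002], [1, 0, 0, -35, 0, 0, 0], [1, 0, 0, -35, 0, 0, 0], [1, 0, 0, -30, 0, 0, 0], [1, 0, 0, -15, 0, 0, 0], [1, 0, 0, -10, 0, 0, 0], [1, 0, 0, -5, 0, 0, 0], [1, 0, 0, 0, 0, 0, 0], [1, 0, 0, 0, 0, 0, 0], [1, 0, 0, 0, 0, 0, 0]]]}}

```text
clock: 34.72
eef_pos: [404.2, 371.4, 19.7]
tool_rot: [3.136, 0.003, 1.699]
force: [-0.7, 0.1, 0.5]
width: 85.6
```

Emit:
{"api": "step_arm", "payload": {"deltas": [[[1, 0, 0, 0, 0, 0, 0], [1, 0, 0, 0, 0, 0, 0], [1, 0, 0, 0, 0, 0, 0]]]}}

```text
clock: 34.97
eef_pos: [403.9, 370.9, 19.2]
tool_rot: [3.137, 0.004, 1.699]
force: [0.7, 0.1, 0.3]
width: 85.7
```

Emit:
{"api": "step_arm", "payload": {"deltas": [[[1, 0, 0, -5, 0, 0, 0], [1, 0, 0, 0, 0, 0, 0], [1, 0, 0, 0, 0, 0, 0], [0.4, 0, 0, 0, 0, 0, 0], [0, 0, 0, 0, 0, 0, 0], [0, 0, 0, 0, 0, 0, 0], [0, 0, 0, 0, 0, 0, 0], [0, 0, 0, 0, 0, 0, 0], [0, 0, 0, 0, 0, 0, 0]]]}}

```text
clock: 35.72
eef_pos: [403.6, 370.9, 13.9]
tool_rot: [3.137, 0.004, 1.699]
force: [-0.8, -1.0, 3.0]
width: 24.4
```

```bash
python3 - <<'E'
from m2 import *
s=ctrl.read_state();print(s["eef_pos"],s["tool_rot"],s["force"],s["width"])
p,d,c=grab("wrist","w22");rob(p,d,c,"w22c",180,60,460,400,1.75)
E
```

```text
[403.62537124 370.93678997  13.85345324] [3.13726028 0.00442838 1.69899314] [-0.82526175 -1.02177024  3.00200649] 24.447897000680403
```

View pics/w22c.png

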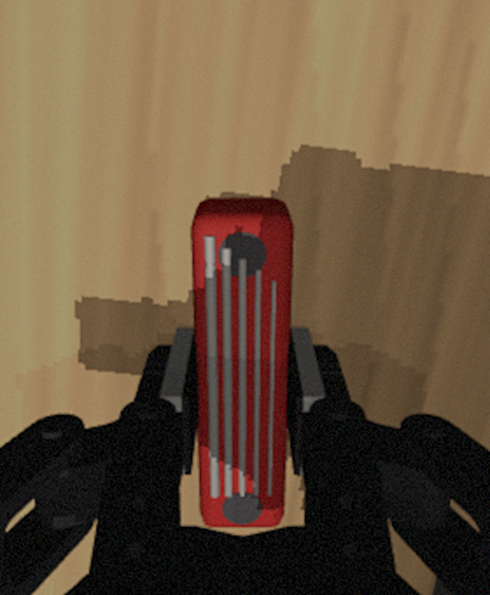

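Emit:
{"api": "step_arm", "payload": {"deltas": [[[0, 0, 0, 20, 0, 0, 0], [0, 0, 0, 35, 0, 0, 0], [0, 0, 0, 35, 0, 0, 0], [0, 15.2, -6.8, 30, 0, 0, 0.1], [0, 15.2, -6.8, 0, 0, 0, 0.1], [0, 15.2, -6.8, 0, 0, 0, 0.1], [0, 15.2, -6.8, 0, 0, 0, 0.1], [0, 15.2, -6.8, 0, 0, 0, 0.1], [0, 15.2, -6.8, 0, 0, 0, 0.1], [0, 15.2, -6.8, 0, 0, 0, 0.1]]]}}

```text
clock: 36.6
eef_pos: [510.5, 322.2, 133.2]
tool_rot: [3.138, 0.005, 2.404]
force: [-0.5, 0.3, -1.0]
width: 24.4
```

Emit:
{"api": "step_arm", "payload": {"deltas": [[[0, 15.2, -6.8, 0, 0, 0, 0.1], [0, 15.2, -6.8, 0, 0, 0, 0.1], [0, 15.2, -6.8, 0, 0, 0, 0.1], [0, 15.2, -6.8, 0, 0, 0, 0.1], [0, 15.2, -6.8, 0, 0, 0, 0.1], [0, 15.2, -6.8, 0, 0, 0, 0.1], [0, 15.2, -6.8, 0, 0, 0, 0.1], [0, 15.2, -6.8, 0, 0, 0, 0.1], [0, 0, 0, 0, 0, 0, 0], [0, 0, 0, 0, 0, 0, 0]]]}}

```text
clock: 37.43
eef_pos: [631.6, 267.7, 132.5]
tool_rot: [3.138, 0.003, -3.088]
force: [-0.8, 0.1, -1.6]
width: 24.6
```

Emit:
{"api": "step_arm", "payload": {"deltas": [[[0, 0, 0, 0, 0, 0, 0], [0, 0, 0, 0, 0, 0, 0], [0, 0, 0, 0, 0, 0, 0], [0, 0, 0, 0, 0, 0, 0]]]}}

```text
clock: 37.77
eef_pos: [630.9, 269.3, 133.8]
tool_rot: [3.138, 0.005, -3.083]
force: [-0.2, -0.3, -0.4]
width: 24.7
```

```bash
python3 - <<'E'
from m2 import *
s=ctrl.read_state();print(s["eef_pos"],s["tool_rot"],s["force"],s["width"])
p,d,c=grab("wrist","w23")
E
```

```text
[630.89861586 269.30520081 133.82990371] [ 3.13785162  0.00498279 -3.08325417] [-0.17689334 -0.32375987 -0.35826236] 24.707435938158774
```

View pics/w23.png

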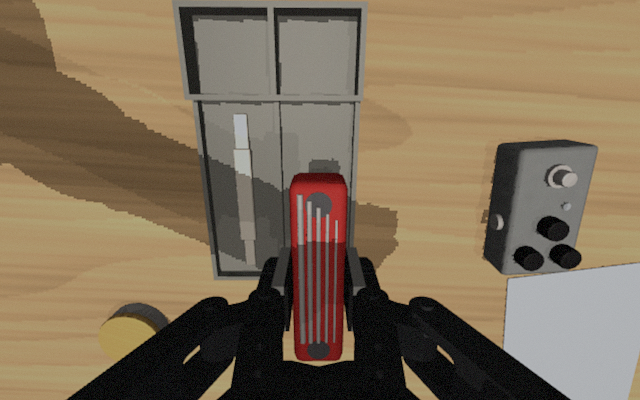

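Emit:
{"api": "step_arm", "payload": {"deltas": [[[0, 1, -0.7, -25, 0, 0, -0.004], [0, 0, 0, -30, 0, 0, 0], [0, 0, 0, -25, 0, 0, 0], [0, 0, 0, -15, 0, 0, 0], [0, 0, 0, -8, 0, 0, 0], [0, 0, 0, 0, 0, 0, 0], [0, 0, 0, 0, 0, 0, 0], [0, 0, 0, 0, 0, 0, 0], [0, 0, 0, 0, 0, 0, 0]]]}}

```text
clock: 38.57
eef_pos: [633.4, 268.8, 32.3]
tool_rot: [3.136, 0.007, -3.088]
force: [-0.5, 0.3, -0.7]
width: 25.0
```

Emit:
{"api": "step_arm", "payload": {"deltas": [[[0, 0, -0.4, -6, 0, 0, 0], [0, 0, 0, -5, 0, 0, 0], [0, 0, 0, -2, 0, 0, 0], [0, 0, 0, 0, 0, 0, 0], [0, 0, 0, 0, 0, 0, 0], [0, 0, 0, 0, 0, 0, 0]]]}}

```text
clock: 39.07
eef_pos: [632.6, 267.2, 17.9]
tool_rot: [3.139, 0.005, -3.088]
force: [-1.2, -2.3, 5.5]
width: 24.6
```

Emit:
{"api": "step_arm", "payload": {"deltas": [[[0.4, 0, 0, 0, 0, 0, 0], [0.4, 0, 0, 0, 0, 0, 0], [0.4, 0, 0, 0, 0, 0, 0], [0.4, 0, 0, 5, 0, 0, 0], [0.4, 0, 0, 20, 0, 0, 0], [0.6, 0, 0, 35, 0, 0, 0], [1, 0, 0, 35, 0, 0, 0], [1, 0, 0, 35, 0, 0, 0], [1, 0, 0, 35, 0, 0, 0], [1, 0, 0, 0, 0, 0, 0]]]}}

```text
clock: 39.9
eef_pos: [634.8, 271.5, 192.7]
tool_rot: [3.13, 0.016, -3.088]
force: [0.2, 0.9, 0.1]
width: 85.3
```

```bash
python3 - <<'E'
from m2 import *
s=ctrl.read_state();print(s["eef_pos"],s["tool_rot"],s["force"],s["width"])
p,d,c=grab("wrist","w24");W=pts(d,c)
k=comp(p,(200,60,440,290),lambda h:((h[...,0]<8)|(h[...,0]>172))&(h[...,1]>110)&(h[...,2]>40)&(W[...,2]>15),7)
print(k.sum(),rect(k,26,c),np.nanpercentile(W[k][:,2],[5,50,95]))
E
```

```text
[634.83575716 271.45002096 192.66734594] [ 3.12995155  0.015869   -3.08809626] [0.15733951 0.91433091 0.11729509] 85.33645630106108
2178 (array([633.53894043, 267.5843811 ]), 98.87913513183594, 25.307275772094727, 3.0869252681732178) [24.02738977 26.36008521 27.90868633]
```

View pics/w24.png

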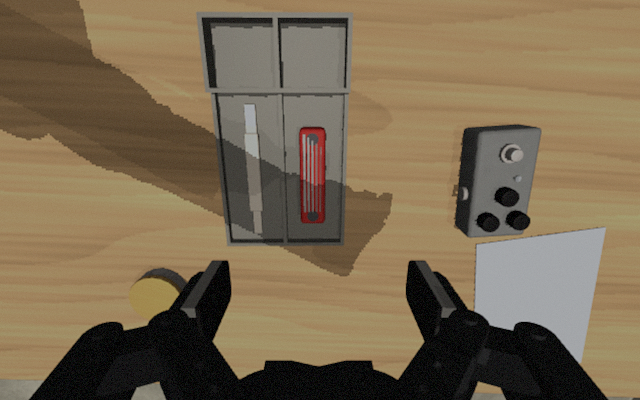

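Emit:
{"api": "step_arm", "payload": {"deltas": [[[1, -20.8, -4.6, 0, 0, 0, -0.1], [1, -20.8, -4.6, 0, 0, 0, -0.1], [1, -20.8, -4.6, 0, 0, 0, -0.1], [1, -20.8, -4.6, 0, 0, 0, -0.1], [1, -20.8, -4.6, 0, 0, 0, -0.1], [1, -20.8, -4.6, 0, 0, 0, -0.1], [1, -20.8, -4.6, 0, 0, 0, -0.1], [1, -20.8, -4.6, 0, 0, 0, -0.1], [1, -20.8, -4.6, 0, 0, 0, -0.1], [1, -20.8, -4.6, 0, 0, 0, -0.1]]]}}

```text
clock: 40.78
eef_pos: [423.2, 221.2, 182.9]
tool_rot: [3.138, 0.005, 2.19]
force: [0.6, -0.4, 0.3]
width: 85.4
```

Emit:
{"api": "step_arm", "payload": {"deltas": [[[1, -20.8, -4.6, 0, 0, 0, -0.1], [1, -20.8, -4.6, 0, 0, 0, -0.1], [1, 0, 0, 0, 0, 0, 0], [1, 0, 0, 0, 0, 0, 0], [1, 0, 0, 0, 0, 0, 0], [1, 0, 0, 0, 0, 0, 0]]]}}

```text
clock: 41.28
eef_pos: [383.8, 212.8, 182.7]
tool_rot: [3.137, 0.004, 1.995]
force: [0.1, 0.3, -0.1]
width: 85.5
```

```bash
python3 - <<'E'
from m2 import *
s=ctrl.read_state();print(s["eef_pos"],s["tool_rot"],s["qpos"].round(3))
p,d,c=grab("wrist","w25");W=pts(d,c)
grab("top","t25")
E
```

```text
[383.7742887  212.80838433 182.69802302] [3.13684314 0.00426381 1.99503006] [ 0.045  0.557 -0.893  2.131  0.658  0.75  -0.856]
```

View pics/w25.png

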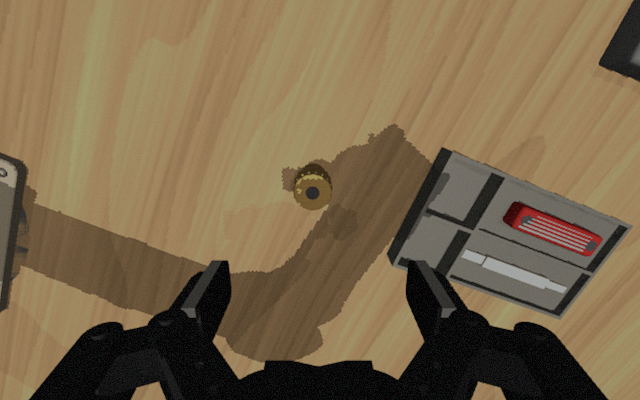

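View pics/t25.png

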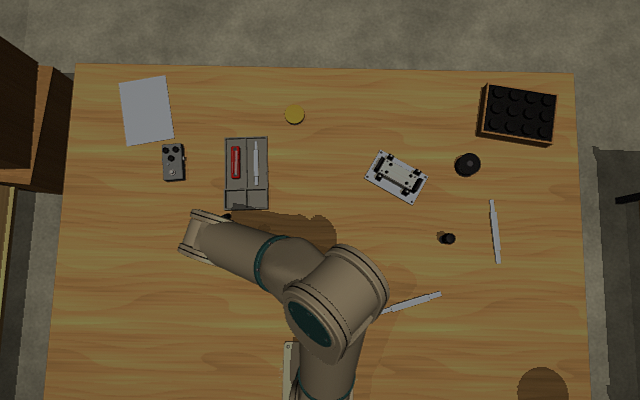

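```bash
python3 - <<'E'
from m2 import *
p,d,c=load("w25");W=pts(d,c)
box=np.zeros(d.shape,bool);box[150:220,280:345]=1
z=W[...,2];k=box&(z>57)&(z<68)
Q=np.array([ray(u,v,62,c)[:2] for v,u in np.argwhere(k)],np.float32)
print(k.sum(),np.nanmedian(z[k]),cv2.minEnclosingCircle(Q),cv2.minAreaRect(Q),Q.mean(0))
print("hole",ray(312,193,62,c))
Qd=W[k];print(np.nanmedian(Qd,0))
# top cam
p,d,c=load("t17");print("top", ray(249.0,245.0,62,c)); W=pts(d,c);k=(W[...,2]>55)&(W[...,2]<70);k[:230]=0;k[260:]=0;k[:,:235]=0;k[:,265:]=0
Q=np.array([ray(u,v,62,c)[:2] for v,u in np.argwhere(k)]);print(k.sum(),Q.mean(0))
E
```

```text
1155 62.29813554985056 ((378.3202819824219, 214.19993591308594), 17.60614776611328) ((378.2984313964844, 214.12930297851562), (33.83540344238281, 34.49894714355469), 24.31888771057129) [378.35645 214.0742 ]
hole [378.49404337 212.61997136  62.        ]
[378.39469941 214.28057402  62.29813555]
top [378.53297964 206.56311776  62.        ]
104 [376.22263536 211.27138988]
```

Emit:
{"api": "step_arm", "payload": {"deltas": [[[1, -5.4, 1.2, -20, 0, 0, 0], [1, 0, 0, -30, 0, 0, 0], [1, 0, 0, -30, 0, 0, 0], [1, 0, 0, -30, 0, 0, 0], [1, 0, 0, -20, 0, 0, 0], [1, 0, 0, -10, 0, 0, 0], [1, 0, 0, -5, 0, 0, 0], [1, 0, 0, 0, 0, 0, 0], [1, 0, 0, 0, 0, 0, 0], [1, 0, 0, 0, 0, 0, 0]]]}}

```text
clock: 42.22
eef_pos: [378.1, 214.0, 38.2]
tool_rot: [3.136, 0.004, 1.995]
force: [0.7, -0.2, 0.1]
width: 85.2
```

```bash
python3 - <<'E'
from m2 import *
s=ctrl.read_state();print(s["eef_pos"],s["tool_rot"],s["qpos"].round(3))
E
```

```text
[378.06294176 214.01861527  38.15078558] [3.13633472 0.00431919 1.99470405] [-0.225  0.773 -0.53   2.245  1.109  0.411 -1.27 ]
```

Emit:
{"api": "step_arm", "payload": {"deltas": [[[0.6, 0, 0, -1, 0, 0, 0], [0.3, 0, 0, 0, 0, 0, 0], [0, 0, 0, 0, 0, 0, 0], [0, 0, 0, 0, 0, 0, 0], [0, 0, 0, 0, 0, 0, 0], [0, 0, 0, 0, 0, 0, 0], [0, 0, 0, 0, 0, 0, 0]]]}}

```text
clock: 42.8
eef_pos: [377.7, 213.6, 37.0]
tool_rot: [3.137, 0.005, 1.995]
force: [0.4, 0.1, 5.8]
width: 32.5
```

Emit:
{"api": "step_arm", "payload": {"deltas": [[[0, 0, 0, 10, 0, 0, 0], [0, 0, 0, 20, 0, 0, 0], [0, 0, 0, 30, 0, 0, 0], [0, 0, 0, 20, 0, 0, 0], [0, 0, 0, 0, 0, 0, 0], [0, 0, 0, 0, 0, 0, 0], [0, 0, 0, 0, 0, 0, 0]]]}}

```text
clock: 43.38
eef_pos: [377.3, 212.8, 115.9]
tool_rot: [3.139, 0.005, 1.994]
force: [-0.2, 0.3, -2.7]
width: 32.6
```

```bash
python3 - <<'E'
from m2 import *
s=ctrl.read_state();print(s["eef_pos"],s["tool_rot"],s["force"],s["width"])
p,d,c=grab("wrist","w26");W=pts(d,c);rob(p,d,c,"w26c",180,60,460,400,1.75)
box=np.zeros(d.shape,bool);box[200:350,260:380]=1
E
```

```text
[377.29531133 212.81379735 115.8907316 ] [3.13872732 0.00547091 1.99440373] [-0.16350025  0.29210826 -2.72098976] 32.61240903267169
```

View pics/w26c.png

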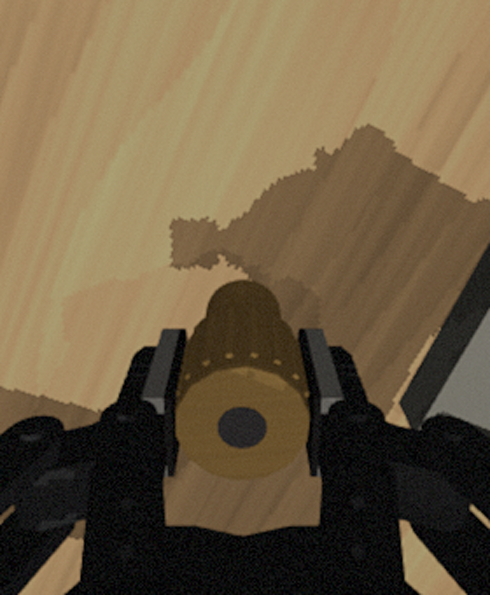

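Emit:
{"api": "step_arm", "payload": {"deltas": [[[0, 23.8, 8.3, 0, 0, 0, 0], [0, 23.8, 8.3, 0, 0, 0, 0], [0, 23.8, 8.3, 0, 0, 0, 0], [0, 23.8, 8.3, 0, 0, 0, 0], [0, 23.8, 8.3, 0, 0, 0, 0], [0, 23.8, 8, 0, 0, 0, 0], [0, 0, 0, 0, 0, 0, 0], [0, 0, 0, 0, 0, 0, 0], [0, 0, 0, 0, 0, 0, 0], [0, 0, 0, 0, 0, 0, 0]]]}}

```text
clock: 44.27
eef_pos: [518.7, 262.5, 115.6]
tool_rot: [3.14, 0.005, 1.996]
force: [0.1, 0.1, -2.7]
width: 32.6
```

Emit:
{"api": "step_arm", "payload": {"deltas": [[[0, 0, 0, -20, 0, 0, 0], [0, 0, 0, -20, 0, 0, 0], [0, 0, 0, 0, 0, 0, 0], [0, 0, 0, 0, 0, 0, 0], [0, 0, 0, 0, 0, 0, 0]]]}}

```text
clock: 44.68
eef_pos: [520.1, 263.5, 77.3]
tool_rot: [3.137, 0.005, 1.996]
force: [0.1, -0.0, -2.3]
width: 32.8
```

```bash
python3 - <<'E'
from m2 import *
s=ctrl.read_state();print(s["eef_pos"],s["tool_rot"],s["force"],s["width"])
p,d,c=grab("wrist","w27")
for q in((-110,2),(-54,2),(-54,62),(-110,62)):
    a=np.radians(3.1);x=603.9+q[0]*np.cos(a)-q[1]*np.sin(a);y=234.8+q[0]*np.sin(a)+q[1]*np.cos(a)
    u=proj((x,y,28),c);cv2.circle(p,tuple(int(v) for v in u),3,(255,0,0),-1)
rob(p,d,c,"w27c",180,60,520,400,1.7)
E
```

```text
[520.12081977 263.51116621  77.31429382] [3.13718216 0.00453774 1.99567711] [ 0.14940209 -0.01955186 -2.30628999] 32.7907670512387
```

View pics/w27c.png

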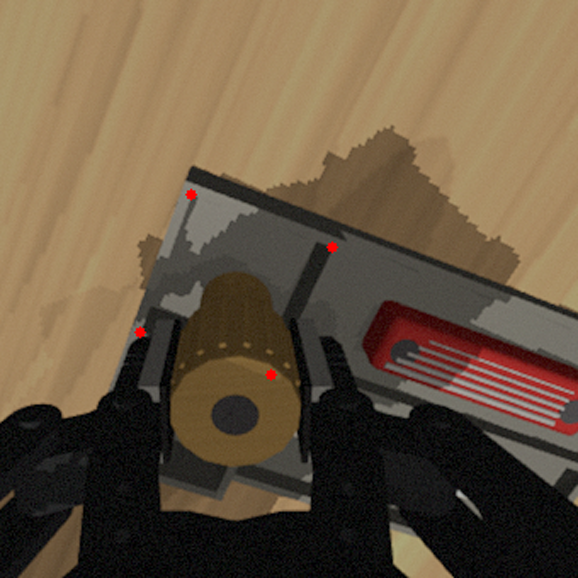

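Emit:
{"api": "step_arm", "payload": {"deltas": [[[0, 0, -0.8, -10, 0, 0, 0], [0, 0, 0, -10, 0, 0, 0], [0, 0, 0, -8, 0, 0, 0], [0, 0, 0, -5, 0, 0, 0], [0, 0, 0, 0, 0, 0, 0], [0, 0, 0, 0, 0, 0, 0], [0, 0, 0, 0, 0, 0, 0]]]}}

```text
clock: 45.32
eef_pos: [520.4, 262.6, 43.6]
tool_rot: [3.137, 0.005, 1.995]
force: [-0.5, -0.2, -1.2]
width: 32.8
```

Emit:
{"api": "step_arm", "payload": {"deltas": [[[0, 0, 0, -2, 0, 0, 0], [0, 0, 0, -1, 0, 0, 0], [0, 0, 0, 0, 0, 0, 0], [0, 0, 0, 0, 0, 0, 0]]]}}

```text
clock: 45.65
eef_pos: [520.6, 262.6, 41.1]
tool_rot: [3.137, 0.005, 1.995]
force: [-0.9, 0.2, 2.9]
width: 32.8
```

Emit:
{"api": "step_arm", "payload": {"deltas": [[[0.5, 0, 0, 0, 0, 0, 0], [0.8, 0, 0, 0, 0, 0, 0], [1, 0, 0, 0, 0, 0, 0], [1, 0, 0, 0, 0, 0, 0], [1, 0, 0, 10, 0, 0, 0], [1, 0, 0, 30, 0, 0, 0], [1, 0, 0, 40, 0, 0, 0], [1, 0, 0, 40, 0, 0, 0], [1, 0, 0, 25, 0, 0, 0], [1, 0, 0, 0, 0, 0, 0]]]}}

```text
clock: 46.48
eef_pos: [522.6, 265.1, 192.0]
tool_rot: [3.127, 0.003, 1.995]
force: [-0.5, 1.0, 0.4]
width: 85.5
```

```bash
python3 - <<'E'
from m2 import *
s=ctrl.read_state();print(s["eef_pos"],s["tool_rot"],s["force"],s["width"])
p,d,c=grab("wrist","w28");W=pts(d,c)
z=W[...,2];k=(z>60)&(z<73);k[260:]=0
n,l,st,ce=cv2.connectedComponentsWithStats(k.astype(np.uint8))
for i in range(1,n):
    if st[i,4]>200:
        Q=np.array([ray(u,v,66,c)[:2] for v,u in np.argwhere(l==i)],np.float32);print(ce[i],cv2.minEnclosingCircle(Q),np.nanmedian(z[l==i]))
# switch driver from the original top view, circle at z=85
t,dt,ct=load("t25");Wt=pts(dt,ct)
k=(Wt[...,2]>75)&(Wt[...,2]<95);k[:225]=0;k[255:]=0;k[:,:430]=0;k[:,465:]=0
Q=np.array([ray(u,v,85,ct)[:2] for v,u in np.argwhere(k)]);print("switch",k.sum(),Q.mean(0),np.argwhere(k).mean(0))
E
```

```text
[522.62769035 265.12025115 192.03165583] [3.12730136e+00 3.09263441e-03 1.99511816e+00] [-0.50935148  1.02668294  0.37242735] 85.48789725704438
[313.72965642 194.62296564] ((520.900146484375, 262.97674560546875), 17.491037368774414) 66.33512403253862
switch 96 [ 408.98289092 -371.15370593] [238.05208333 449.80208333]
```

View pics/w28.png

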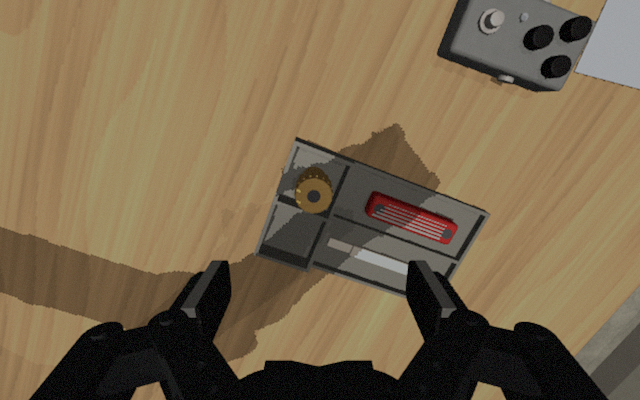

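Emit:
{"api": "step_arm", "payload": {"deltas": [[[1, -5.6, -33, 0, 0, 0, -0.05], [1, -5.6, -33, 0, 0, 0, -0.05], [1, -5.6, -33, 0, 0, 0, -0.05], [1, -5.6, -33, 0, 0, 0, -0.05], [1, -5.6, -33, 0, 0, 0, -0.05], [1, -5.6, -33, 0, 0, 0, -0.05], [1, -5.6, -33, 0, 0, 0, -0.05], [1, -5.6, -33, 0, 0, 0, -0.05], [1, -5.6, -33, 0, 0, 0, -0.05], [1, -5.6, -33, 0, 0, 0, -0.05]]]}}

```text
clock: 47.37
eef_pos: [462.8, -69.4, 184.8]
tool_rot: [3.14, 0.005, 1.493]
force: [0.7, -0.1, -1.3]
width: 85.3
```

Emit:
{"api": "step_arm", "payload": {"deltas": [[[1, -5.6, -33, 0, 0, 0, -0.05], [1, -5.6, -33, 0, 0, 0, -0.05], [1, -5.6, -33, 0, 0, 0, -0.05], [1, -5.6, -33, 0, 0, 0, -0.05], [1, -5.6, -33, 0, 0, 0, -0.05], [1, -5.6, -33, 0, 0, 0, -0.05], [1, -5.6, -33, 0, 0, 0, -0.05], [1, -5.6, -33, 0, 0, 0, -0.05], [1, -5.6, -33, 0, 0, 0, -0.05], [1, -5.6, -6, 0, 0, 0, -0.05]]]}}

```text
clock: 48.2
eef_pos: [405.7, -377.1, 184.1]
tool_rot: [3.138, 0.007, 0.985]
force: [-0.1, -1.0, -0.0]
width: 85.0
```

Emit:
{"api": "step_arm", "payload": {"deltas": [[[1, 0, 0, 0, 0, 0, 0], [1, 0, 0, 0, 0, 0, 0], [1, 0, 0, 0, 0, 0, 0], [1, 0, 0, 0, 0, 0, 0], [1, 0, 0, 0, 0, 0, 0]]]}}

```text
clock: 48.62
eef_pos: [409.0, -369.2, 185.6]
tool_rot: [3.138, 0.004, 0.998]
force: [-0.4, 1.2, -0.2]
width: 85.3
```

```bash
python3 - <<'E'
from m2 import *
s=ctrl.read_state();print(s["eef_pos"],s["tool_rot"],s["qpos"].round(3))
p,d,c=grab("wrist","w29");W=pts(d,c);z=W[...,2]
k=(z>79)&(z<92);k[300:]=0
n,l,st,ce=cv2.connectedComponentsWithStats(k.astype(np.uint8))
for i in range(1,n):
    if st[i,4]>200:
        Q=np.array([ray(u,v,85,c)[:2] for v,u in np.argwhere(l==i)],np.float32);print(ce[i],st[i,4],cv2.minEnclosingCircle(Q),Q.mean(0),np.nanmedian(z[l==i]))
E
```

```text
[ 409.02502849 -369.24884314  185.61452866] [3.13787021 0.00431635 0.99816088] [ 1.101  0.627 -0.65   1.845  0.506  0.836 -0.378]
[322.56969697 202.17777778] 990 ((411.9936828613281, -370.5003967285156), 15.834776878356934) [ 412.47717 -371.14957] 85.15394714533258
```

View pics/w29.png

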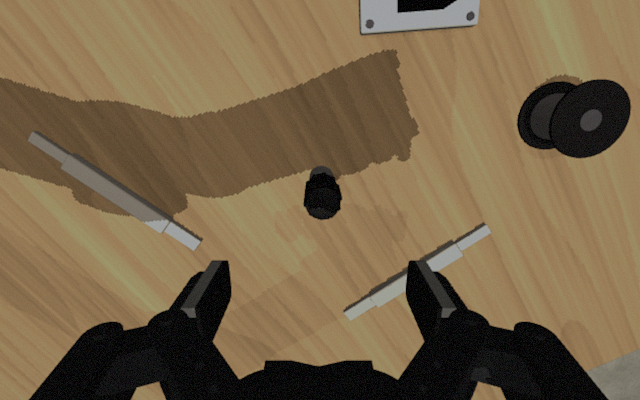

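Emit:
{"api": "step_arm", "payload": {"deltas": [[[1, 3, -1.5, -15, 0, 0, 0], [1, 0, 0, -20, 0, 0, 0], [1, 0, 0, -30, 0, 0, 0], [1, 0, 0, -30, 0, 0, 0], [1, 0, 0, -25, 0, 0, 0], [1, 0, 0, -10, 0, 0, 0], [1, 0, 0, -5, 0, 0, 0], [1, 0, 0, 0, 0, 0, 0], [1, 0, 0, 0, 0, 0, 0], [1, 0, 0, 0, 0, 0, 0]]]}}

```text
clock: 49.5
eef_pos: [412.3, -372.8, 52.0]
tool_rot: [3.135, 0.005, 0.995]
force: [-0.4, -0.2, 0.7]
width: 85.3
```

Emit:
{"api": "step_arm", "payload": {"deltas": [[[0.6, 0, 0, 0, 0, 0, 0], [0.3, 0, 0, 0, 0, 0, 0], [0, 0, 0, 0, 0, 0, 0], [0, 0, 0, 0, 0, 0, 0], [0, 0, 0, 0, 0, 0, 0], [0, 0, 0, 0, 0, 0, 0], [0, 0, 0, 0, 0, 0, 0]]]}}

```text
clock: 50.08
eef_pos: [411.4, -372.4, 51.0]
tool_rot: [3.137, 0.005, 0.995]
force: [-0.5, 0.5, 5.5]
width: 28.7
```

Emit:
{"api": "step_arm", "payload": {"deltas": [[[0, 0, 0, 15, 0, 0, 0], [0, 0, 0, 30, 0, 0, 0], [0, 0, 0, 35, 0, 0, 0], [0, 0, 0, 30, 0, 0, 0], [0, 6.2, 20, 0, 0, 0, 0.035], [0, 6.2, 33, 0, 0, 0, 0.035], [0, 6.2, 33, 0, 0, 0, 0.035], [0, 6.2, 33, 0, 0, 0, 0.035], [0, 6.2, 33, 0, 0, 0, 0.035], [0, 6.2, 33, 0, 0, 0, 0.035]]]}}

```text
clock: 50.92
eef_pos: [448.2, -185.7, 160.3]
tool_rot: [3.138, 0.005, 1.206]
force: [0.3, -0.3, -1.4]
width: 28.7
```

Emit:
{"api": "step_arm", "payload": {"deltas": [[[0, 6.2, 33, 0, 0, 0, 0.035], [0, 6.2, 33, 0, 0, 0, 0.035], [0, 6.2, 33, 0, 0, 0, 0.035], [0, 6.2, 33, 0, 0, 0, 0.035], [0, 6.2, 33, 0, 0, 0, 0.035], [0, 6.2, 33, 0, 0, 0, 0.035], [0, 6.2, 33, 0, 0, 0, 0.035], [0, 6.2, 33, 0, 0, 0, 0.035], [0, 6.2, 33, 0, 0, 0, 0.035], [0, 6.2, 33, 0, 0, 0, 0.035]]]}}

```text
clock: 51.75
eef_pos: [510.2, 144.2, 160.1]
tool_rot: [3.139, 0.005, 1.557]
force: [0.4, -0.4, -1.2]
width: 28.4
```

Emit:
{"api": "step_arm", "payload": {"deltas": [[[0, 6.2, 33, 0, 0, 0, 0.035], [0, 6.2, 20, 0, 0, 0, 0.035], [0, 0, 0, 0, 0, 0, 0], [0, 0, 0, 0, 0, 0, 0], [0, 0, 0, 0, 0, 0, 0], [0, 0, 0, 0, 0, 0, 0], [0, 0, 0, 0, 0, 0, 0]]]}}

```text
clock: 52.33
eef_pos: [522.8, 194.0, 160.3]
tool_rot: [3.138, 0.006, 1.623]
force: [-0.3, 0.8, -0.9]
width: 28.8
```

```bash
python3 - <<'E'
from m2 import *
s=ctrl.read_state();print(s["eef_pos"],s["tool_rot"],s["qpos"].round(3),s["force"],s["width"])
p,d,c=grab("wrist","w30")
for q in((-110,-62),(-54,-62),(-54,-2),(-110,-2)):
    a=np.radians(3.1);x=603.9+q[0]*np.cos(a)-q[1]*np.sin(a);y=234.8+q[0]*np.sin(a)+q[1]*np.cos(a)
    u=proj((x,y,28),c);cv2.circle(p,tuple(int(v) for v in u),3,(255,0,0),-1)
cv2.imwrite("pics/w30m.png",p[:,:,::-1])
E
```

```text
[522.84576172 194.01725566 160.30183865] [3.13831782 0.00610436 1.62283268] [ 0.052  0.699 -0.735  1.845  0.626  0.844 -0.949] [-0.33941399  0.77884552 -0.92865879] 28.77827198076825
```

View pics/w30m.png

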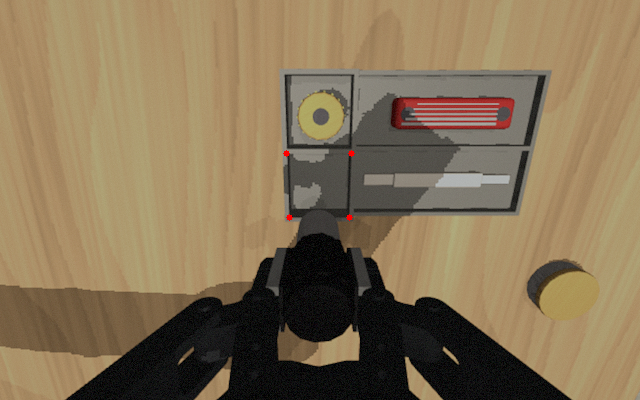

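Emit:
{"api": "step_arm", "payload": {"deltas": [[[0, 0.9, 2.5, -15, 0, 0, 0], [0, 0, 0, -25, 0, 0, 0], [0, 0, 0, -20, 0, 0, 0], [0, 0, 0, -10, 0, 0, 0], [0, 0, 0, 0, 0, 0, 0], [0, 0, 0, 0, 0, 0, 0], [0, 0, 0, 0, 0, 0, 0]]]}}

```text
clock: 52.97
eef_pos: [524.5, 198.7, 91.6]
tool_rot: [3.136, 0.004, 1.625]
force: [-0.2, -0.3, -1.0]
width: 28.4
```

Emit:
{"api": "step_arm", "payload": {"deltas": [[[0, 0, 0, -12, 0, 0, 0], [0, 0, 0, -10, 0, 0, 0], [0, 0, 0, -8, 0, 0, 0], [0, 0, 0, 0, 0, 0, 0], [0, 0, 0, 0, 0, 0, 0], [0, 0, 0, 0, 0, 0, 0]]]}}

```text
clock: 53.47
eef_pos: [523.8, 198.5, 60.5]
tool_rot: [3.138, 0.005, 1.625]
force: [0.2, -0.3, -0.3]
width: 29.1
```

Emit:
{"api": "step_arm", "payload": {"deltas": [[[0, 0, -1, -3, 0, 0, 0], [0, 0, 0, -2, 0, 0, 0], [0, 0, 0, -0.5, 0, 0, 0], [0, 0, 0, 0, 0, 0, 0], [0, 0, 0, 0, 0, 0, 0], [0, 0, 0, 0, 0, 0, 0]]]}}

```text
clock: 53.97
eef_pos: [523.8, 197.4, 55.1]
tool_rot: [3.138, 0.005, 1.625]
force: [-0.1, 0.1, -1.3]
width: 29.4
```

Emit:
{"api": "step_arm", "payload": {"deltas": [[[0, 0, 0, -1.2, 0, 0, 0], [0, 0, 0, 0, 0, 0, 0], [0, 0, 0, 0, 0, 0, 0], [0, 0, 0, 0, 0, 0, 0]]]}}

```text
clock: 54.3
eef_pos: [523.9, 197.5, 55.0]
tool_rot: [3.137, 0.005, 1.625]
force: [-2.6, -0.7, 9.8]
width: 28.6
```

Emit:
{"api": "step_arm", "payload": {"deltas": [[[0.45, 0, 0, 0.5, 0, 0, 0], [0.7, 0, 0, 0, 0, 0, 0], [1, 0, 0, 0, 0, 0, 0], [1, 0, 0, 0, 0, 0, 0], [1, 0, 0, 15, 0, 0, 0], [1, 0, 0, 30, 0, 0, 0], [1, 0, 0, 40, 0, 0, 0], [1, 0, 0, 40, 0, 0, 0], [1, 0, 0, 0, 0, 0, 0], [1, 0, 0, 0, 0, 0, 0]]]}}

```text
clock: 55.13
eef_pos: [525.2, 198.0, 181.6]
tool_rot: [3.133, 0.003, 1.624]
force: [-0.3, -0.9, -0.6]
width: 85.4
```

```bash
python3 - <<'E'
from m2 import *
s=ctrl.read_state();print(s["eef_pos"],s["tool_rot"],s["force"],s["width"])
p,d,c=grab("wrist","w31");W=pts(d,c);z=W[...,2]
for lo,hi,zz in((60,73,66),(83,96,89)):
    k=(z>lo)&(z<hi);k[270:]=0
    n,l,st,ce=cv2.connectedComponentsWithStats(k.astype(np.uint8))
    for i in range(1,n):
        if st[i,4]>200:
            Q=np.array([ray(u,v,zz,c)[:2] for v,u in np.argwhere(l==i)],np.float32);print(ce[i],st[i,4],cv2.minEnclosingCircle(Q),np.nanmedian(z[l==i]))
E
```

```text
[525.15874815 198.02706029 181.57753376] [3.133122   0.00330425 1.62447229] [-0.33887055 -0.92222334 -0.61758042] 85.39663915252761
[316.67369137 119.50305914] 1471 ((521.29833984375, 262.0299377441406), 17.27690315246582) 66.32764956080025
[316.08609272 204.62346263] 1057 ((524.118408203125, 199.58265686035156), 15.744571685791016) 89.06507157234911
```

View pics/w31.png

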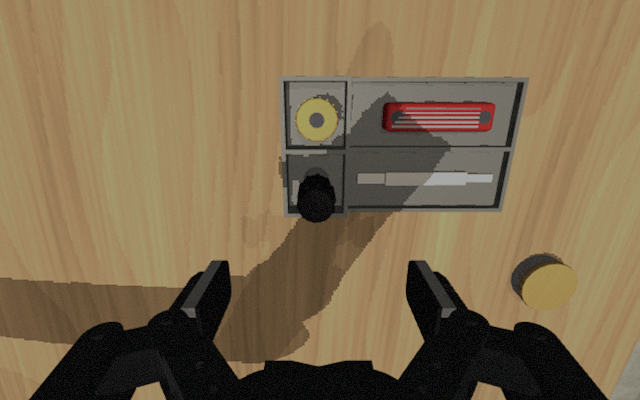

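Emit:
{"api": "step_arm", "payload": {"deltas": [[[1, 5.8, -32.7, 0, 0, 0, -0.043], [1, 5.8, -32.7, 0, 0, 0, -0.043], [1, 5.8, -32.7, 0, 0, 0, -0.043], [1, 5.8, -32.7, 0, 0, 0, -0.043], [1, 5.8, -32.7, 0, 0, 0, -0.043], [1, 5.8, -32.7, 0, 0, 0, -0.043], [1, 5.8, -32.7, 0, 0, 0, -0.043], [1, 5.8, -32.7, 0, 0, 0, -0.043], [1, 5.8, -32.7, 0, 0, 0, -0.043], [1, 5.8, -32.7, 0, 0, 0, -0.043]]]}}

```text
clock: 56.02
eef_pos: [580.5, -131.6, 177.2]
tool_rot: [3.141, 0.006, 1.193]
force: [-0.3, -0.7, -0.3]
width: 85.3
```

Emit:
{"api": "step_arm", "payload": {"deltas": [[[1, 5.8, -32.7, 0, 0, 0, -0.043], [1, 5.8, -32.7, 0, 0, 0, -0.043], [1, 5.8, -32.7, 0, 0, 0, -0.04], [1, 0, 0, 0, 0, 0, 0], [1, 0, 0, 0, 0, 0, 0], [1, 0, 0, 0, 0, 0, 0], [1, 0, 0, 0, 0, 0, 0], [1, 0, 0, 0, 0, 0, 0]]]}}

```text
clock: 56.68
eef_pos: [599.1, -225.9, 179.0]
tool_rot: [3.139, 0.004, 1.072]
force: [0.2, -0.8, 0.2]
width: 85.4
```

```bash
python3 - <<'E'
from m2 import *
s=ctrl.read_state();print(s["eef_pos"],s["tool_rot"],s["force"],s["width"])
p,d,c=grab("wrist","w32");W=pts(d,c)
rob(p,d,c,"w32c",220,60,420,300,2.5)
k=comp(p,(275,90,365,260),lambda h:(h[...,1]<75)&(h[...,2]>45)&(abs(W[...,2]-58)<6))
print(k.sum(),rect(k,58,c))
Q=W[k];Q=Q[np.isfinite(Q).all(1)];A=np.c_[Q[:,:2]-[600.8,-227],np.ones(len(Q))];print("plane",np.linalg.lstsq(A,Q[:,2],rcond=None)[0])
p,d,c=load("w31");W=pts(d,c)
k=comp(p,(350,165,500,195),lambda h:(h[...,2]>110)&(h[...,1]<60));Q=W[k];Q=Q[np.isfinite(Q).all(1)]
print("spudger",k.sum(),rect(k,10,c));o=np.argsort(Q[:,0])
for b in np.array_split(o,7):print(np.median(Q[b],0).round(1))
p,d,c=grab("top","t32");grab("scene","s32")
E
```

```text
[ 599.07409794 -225.90516015  178.96076533] [3.13894159 0.00437015 1.07176031] [ 0.20085873 -0.8012824   0.20516139] 85.3715229832128
6010 (array([ 600.55438232, -229.18014526]), 113.75608825683594, 46.44586944580078, 61.1850471496582)
plane [ 2.23896497e-03 -2.56813157e-03  5.84107830e+01]
spudger 2552 (array([653.01092529, 204.86830139]), 115.37174224853516, 30.925195693969727, 3.0025360584259033)
[610.  204.4  12.4]
[635.9 202.2  11.8]
[651.7 204.2  10.3]
[665.2 205.3   9.8]
[679.4 205.8   5.1]
[693.2 206.5   4.7]
[707.  205.9   4.4]
```

View pics/w32c.png

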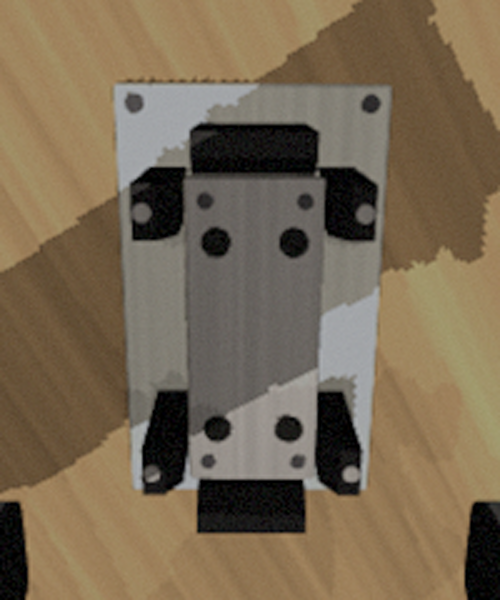

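View pics/s32.png

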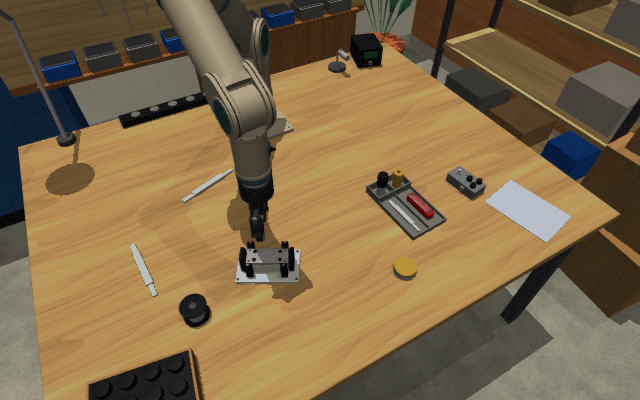

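```bash
python3 - <<'E'
from m2 import *
p,d,c=load("w31");W=pts(d,c)
print([(u,np.nanmedian(W[177:182,u-2:u+3,2]).round(1)) for u in range(362,494,10)])
E
```

```text
[(362, np.float64(9.2)), (372, np.float64(9.3)), (382, np.float64(9.1)), (392, np.float64(12.4)), (402, np.float64(12.4)), (412, np.float64(12.7)), (422, np.float64(12.4)), (432, np.float64(12.4)), (442, np.float64(12.2)), (452, np.float64(12.3)), (462, np.float64(12.2)), (472, np.float64(9.4)), (482, np.float64(9.6)), (492, np.float64(8.7))]
```

Spudger flat (middle 12.3 ≈ 4+8, ends 9.2 ≈ 4+5). Nothing is near the gripper; hand in.

```bash
python3 -c "
from cell import ctrl
print(ctrl.finish_job(), ctrl.read_state()['clock'])"
```

```text
the job is handed in; nothing more can be done
the job is handed in; nothing more can be done
```

The stack is complete in the nest, all four tools were present and are loaded in the tray, and I handed the job in at about 57 s. `finish_job` reported no verdict.

**What I did:** I stacked shell, spacer and baseplate. The smallest spudger then went into lane b, the hex key set into lane a, the jack driver into cell a and the footswitch driver into cell b. I did not touch the finished pedal, solder reel or flux tin.

**Last checks:**
- **Stack:** the baseplate top was at 58.4 mm (58 expected), tilted about 3 mrad and turned 61.2° against the nest's 61.3°. The spacer top had read 52.3 mm and the shell rim 42.3 mm when each was placed.
- **Flat tools:** the spudger was level, 12.3 mm in the middle and about 9.2 mm at the ends (12 and 9 expected). The hex set top was at 26.4 mm (26 expected).
- **Drivers:** the tops were at 66.3 and 89.1 mm (66 and 89 expected), both upright and near their cell centres.
- **Gripper:** it was open and clear of everything at hand-in.

**What disagreed:**
- While being lowered, the baseplate stopped about 3.5 mm high at 17 N. I let it go there, it dropped home, and I confirmed that twice afterwards.
- The last outline fit of the plate read 113.8 mm long instead of 110. I think it picked up part of a guide block, so I relied on its height, tilt and angle instead of its length.

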